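# Load the specimen cooler's slide-out tray

### The arm

A 6-joint arm with a two-finger parallel gripper is mounted at the origin on the work surface. World frame = base frame: x ahead of the robot, y to its left, z up, the work surface at z = 0. Lengths are in m, angles in degrees, forces in N, time in s.
With the tool pointing down it reaches from about 0.35 to 0.875 m from the base axis. Payload 4.2 kg.
Tool frame: the origin (TCP) lies midway between the tips of the shut fingers; the grasp point (between the pads) lies 19 mm behind it; z points along the fingers, y is the direction in which the jaws open and shut (so a half turn about z gives the same grasp; the last joint's range is limited). The gripper opens to 87 mm and grips with 3 to 60 N. Pads are 19 mm wide; open, the fingers measure 117 mm over their backs; the gripper's body (75 mm by 190 mm) begins 51 mm behind the grasp point.
Start: joints at [-56.345, 22.042, 0.453, 0, -68.411, -14.817], TCP at [0.202, -0.591, 0.223] pointing down, gripper open.
Joint ranges: [-179.83, 179.83], [-69.29, 118.12], [-61.27, 80.66], [-181.25, 117.63], [-171.15, -9.14], [-177.46, 177.46]. Speed limits (degrees/s): [159.86, 159.86, 180, 180, 180, 180].

### API

Orientations are given as a 3x3 rotation matrix whose columns are the frame's x, y, z axes.
In Python, from station import r gives the robot as it stands.
- The arm moves only by the tool play_rows, never from a script. Its argument "commands" is a list that holds one entry, the list of rows, each a list of 7 numbers: the shift along the world's x, y, z in m, then the turn, a rotation vector about the world's x, y, z in rad, then the closure, from 0 (fully open) to 1 (shut). A call has 1 to 5 rows; each row is the pose to reach, as a shift and turn from the pose commanded when the call began; what a row does not reach only later rows make up. A row lasts 1/10 s, in which the tool goes at most 50 mm and 8.59 degrees, less where a joint would pass 70% of its speed; a pose out of reach is approached as far as the arm can. A call with a gripper value outside its range is refused whole. The fingers move at their own pace and stop on an object; the grip force is fixed at half the most. Time passes only in rows, so rows that repeat a pose let the fingers close. It gives the time, the measured TCP pose, the force and the opening at its end, in the units of the state.
- r.sense(): the state, without advancing time (a new reading comes with each control period).
- r.capture(name): name is "side" or "top"; returns a dict with "image" (420x560x3 uint8, red, green, blue), "range_z" (420x560 float32, m along the optical axis (not along the pixel's ray), 0 where there is no reading), "intrinsics" (3x3 intrinsics, pixels), "extrinsics" (4x4, takes a point from camera to world coordinates). Camera axes: x right, y up, looking along -z (the intrinsics and any distortion apply to the point x, -y, -z); pixel columns grow to the right and rows downward; lengths in m; the calibration is good to about 2 mm. A picture is of the moment at which its call begins.
- r.finish_job(): hands the job in, once; it reports no verdict.
The state is a dict: "time_s": time; "joints": joint angles; "joint_velocities": joint speeds; "effort": joint torques, N m; "tcp_pos": TCP position; "ee_rot": TCP orientation; "wrist_force": force on the tool from outside, world axes, zero at the start; "moment": the same for the moment, N m; "gripper_width": opening from 0.0 (shut) to 1.0 (fully open).
Only numpy, scipy, OpenCV 4.12 (cv2) and the standard library are available. Lean on these libraries where they do the work, as an engineer would, in place of code of your own. Each camera call takes 0.05 s, during which the arm holds its last target. There are 200 camera calls.

### The job

Pull the specimen cooler's tray out by its handle until it locks, then put every resin specimen mount from the green mat flat into a pocket of its own, face up, and set the finned cold block squarely on the tray so that its three fins slide down fully between the tray's four copper fins. When all is loaded, press the red release button to let the tray run back, and push it fully home. Leave the brass weight, the brush and the steel plates where they are.

Things in the scene. Friction and masses are not known exactly. Their poses are not given: they have to be found in the camera images.
- cooler: specimen cooler, low white chassis 320 deep, 295 wide, 105 mm high, fixed. Origin at bench level at the foot of its front face, in line with the tray's middle; x points front to back (away from the robot, yaw varies), y left, z up. A 45 mm console with the red button forms its left side; right of it the tray opening under a roof (underside 100 mm above the bench)
- tray (a joint): m pulled out along the cooler's -x: 0 home (panel flush), stop at 0.172. Pull to 0.165 or more (up to 12 N) and let go: it locks and stays at 0.160. Passing 0.144 to 0.160 it dips the release button itself. A spring (30 N/m; friction 1 N, damped) pulls it in: not locked it runs back. Once released it runs back alone to about 0.03 in 2 s; push it the rest of the way (1 to 2 N)
- tray_handle (a point): middle of the black handle bar, moves with the tray: horizontal, 10 mm thick, 100 mm long along y, 66 mm above the bench, 42 mm before the tray's front panel (37 mm gap behind it). The panel is 226 mm wide, from 16 to 98 mm above the bench. Axes as the cooler's
- release (a joint): the red release button, m pressed: 0 up, 0.008 fully down; the tray is let go at about 0.006. Spring 2.4 N at the start of the stroke, 5.6 N fully down. Press it and hold it about half a second
- release_top (a point): centre of the top of the red release button (26 mm diameter, pressed down, stands 14 mm out of the console's top, 119 mm above the bench), 24 mm behind the cooler's front face, left of the tray; it does not move with the tray
- pocket0 (a point): centre of the floor of pocket 0 (rightmost) of the tray's blue pocket block, moves with the tray; square, 37 by 37 mm, 8 mm deep, floor 34 mm above the bench; four pockets in a row across the tray, 56 mm apart, 42 mm behind the panel's face; axes as the cooler's. Any mount may go in any pocket
- pocket1 (a point): centre of the floor of pocket 1 (second from the right) of the tray's blue pocket block, moves with the tray; square, 37 by 37 mm, 8 mm deep, floor 34 mm above the bench; four pockets in a row across the tray, 56 mm apart, 42 mm behind the panel's face; axes as the cooler's. Any mount may go in any pocket
- pocket2 (a point): centre of the floor of pocket 2 (second from the left) of the tray's blue pocket block, moves with the tray; square, 37 by 37 mm, 8 mm deep, floor 34 mm above the bench; four pockets in a row across the tray, 56 mm apart, 42 mm behind the panel's face; axes as the cooler's. Any mount may go in any pocket
- pocket3 (a point): centre of the floor of pocket 3 (leftmost) of the tray's blue pocket block, moves with the tray; square, 37 by 37 mm, 8 mm deep, floor 34 mm above the bench; four pockets in a row across the tray, 56 mm apart, 42 mm behind the panel's face; axes as the cooler's. Any mount may go in any pocket
- fin_bed (a point): middle of the tray's four upright copper fins, at the tray floor (34 mm above the bench), 112 mm behind the panel's face, moves with the tray; axes as the cooler's. Fins 44 mm long (along x), 4 mm thick, 18 mm high, at y = -19.5, -6.5, 6.5, 19.5 mm: gaps 9 mm wide. The seated block has its origin here
- mat: thin green bench mat 210 by 300 mm, 3 mm thick, fixed, on which the mounts and the block start; origin in the middle of its underside
- block: finned aluminium cold block, 0.12 kg: base plate 44 (x) by 46 (y) by 6 mm on three downward fins 4 mm thick, 18 mm high, 44 mm long along x, at y = -13, 0, 13 mm; on top a black grip bar 34 (x) by 12 (y) mm, 24 to 46 mm above the fin tips. Origin amid the fin tips; z up. It may be turned half round
- mount0: resin specimen mount, black disc 32 mm in diameter, 20 mm high, 35 g, with a small steel specimen in its upper face; origin in the middle of its underside, z up. It may be absent
- mount1: resin specimen mount, red disc 32 mm in diameter, 20 mm high, 35 g, with a small steel specimen in its upper face; origin in the middle of its underside, z up. It may be absent
- mount2: resin specimen mount, orange disc 32 mm in diameter, 20 mm high, 35 g, with a small steel specimen in its upper face; origin in the middle of its underside, z up. It may be absent
- mount3: resin specimen mount, white disc 32 mm in diameter, 20 mm high, 35 g, with a small steel specimen in its upper face; origin in the middle of its underside, z up. It may be absent
- weight: brass knobbed weight, 36 mm in diameter, 56 mm high; leave alone
- brush: brush 160 mm long lying on the bench; leave alone
- plates: stack of steel plates, 80 by 80 by 24 mm; leave alone
Things that resemble listed ones, but are neither listed nor needed, are in the scene too. Of the things like the block, leave any that is pink; of the rest the smaller one is meant.

How it is judged:
By the outcome, as a careful person would: the job done as asked, in the order asked, and still so for the second after the job is handed in, with the robot touching nothing.
Of mount0, mount1, mount2, mount3 only 2 to 4 are there at a start; the rules pass over those that are not, and their reading is None.
At some moment in a run one of mount0, mount1, mount2, mount3, block may be knocked a few centimetres aside while the robot is not near it.
It also fails if it takes over 210 s, if anything falls off the work surface, if the arm or the gripper's body presses on something with over 40 N, if the wrist force passes 120 N, or if a joint passes its speed limit or range.

## Working session

There is one attempt and no reset: what is moved stays moved. The work goes in short steps, Python scripts to look and compute and a tool call to move; the robot and the scene stay as the last step left them, time stands still between calls to the robot, and variables do not carry over. Pictures are saved under pics/ and viewed, about 12 in all and at most 16, crops included, and the job is handed in when it is done.

Besides the shell and the picture viewer there is one more tool, called after "Emit:" in YAML: its name, and indented under it one key for each argument. play_rows: Moves the arm, as the interface text tells. Its arguments: {"type":"object","properties":{"commands":{"type":"array","items":{"type":"array","items":{"type":"array","items":{"type":"number"}}}}},"required":["commands"]}

```bash
ls; mkdir -p pics; cat > h.py <<'E'
import numpy as np, cv2
from station import r
def cap(n):
    c=r.capture(n); return c
def cloud(c):
    z=c["range_z"]; K=c["intrinsics"]; v,u=np.mgrid[0:z.shape[0],0:z.shape[1]]
    x=(u-K[0,2])/K[0,0]*z; y=(v-K[1,2])/K[1,1]*z
    P=np.stack([x,-y,-z,np.ones_like(z)],-1)@np.array(c["extrinsics"]).T
    P=P[...,:3]; P[z==0]=np.nan; return P
def save(c,name): cv2.imwrite("pics/"+name,c["image"][:,:,::-1])
E
python3 - <<'E'
from h import *
for n in("top","side"):
    c=cap(n); save(c,n+"0.png"); np.save(n+"0.npy",cloud(c)); print(n,c["intrinsics"],c["extrinsics"])
E
```

```text
pics
top [[394.87254411   0.         270.85446158]
 [  0.         394.87254411 209.59905338]
 [  0.           0.           1.        ]] [[-2.55702253e-02  9.76789890e-01 -2.12667990e-01  3.24602520e-01]
 [-9.99657591e-01 -2.61667883e-02  9.47707650e-06 -3.08595533e-02]
 [-5.55558117e-03  2.12595413e-01  9.77124519e-01  1.26486099e+00]
 [ 0.00000000e+00  0.00000000e+00  0.00000000e+00  1.00000000e+00]]
side [[380.81426433   0.         280.20204585]
 [  0.         380.81426433 212.72789306]
 [  0.           0.           1.        ]] [[-0.90407176  0.30448844 -0.29990174  0.3152993 ]
 [-0.4273747  -0.64037973  0.63817292  0.60721405]
 [ 0.00226528  0.70512453  0.70907988  0.80863946]
 [ 0.          0.          0.          1.        ]]
```

View pics/top0.png

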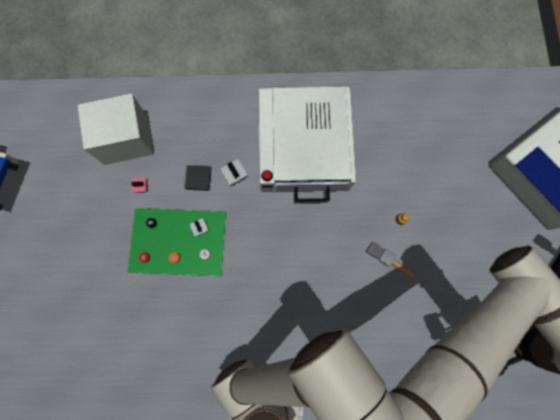

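View pics/side0.png

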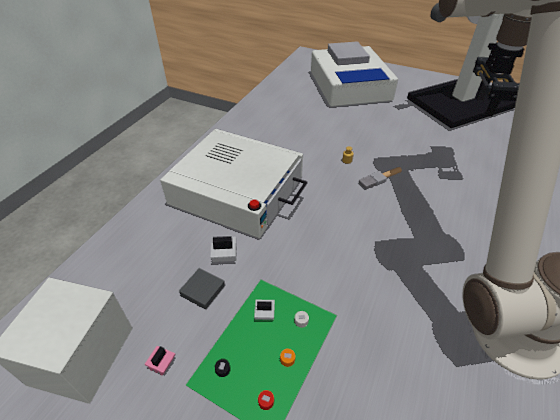

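```bash
cat >> h.py <<'E'
def rect(P,m):
    (cx,cy),(w,h),a=cv2.minAreaRect((P[m][:,:2]*1000).astype(np.float32)); return np.round([cx,cy,w,h,a],1)
E
python3 - <<'E'
from h import *
out=[]
for n in("top","side"):
    P=np.load(n+"0.npy"); im=cv2.imread(f"pics/{n}0.png"); hsv=cv2.cvtColor(im,cv2.COLOR_BGR2HSV)
    x,y,z=P[...,0],P[...,1],P[...,2]
    reg=(x>.35)&(x<1)&(y>-.25)&(y<.2)
    # chassis top
    m=reg&(z>.1)&(z<.11)
    print(n,"roof",rect(P,m),m.sum(), np.nanmedian(z[m]))
    m=reg&(z>.055)&(z<.08)&(hsv[...,2]<70)
    print("handle dark",m.sum(),rect(P,m),np.median(P[m],0) )
    rb=reg&(z>.112)&(z<.13)
    print("button",rb.sum(),P[rb].mean(0), rect(P,rb))
    g=(hsv[...,0]>50)&(hsv[...,0]<75)&(hsv[...,1]>150)&(z<.02)
    print("mat",rect(P,g),np.median(z[g]))
    mreg=(x>.25)&(x<.85)&(y>.1)&(y<.5)&(z>.012)&(z<.07)
    k,l,s,c=cv2.connectedComponentsWithStats(mreg.astype(np.uint8))
    for i in range(1,k):
        if s[i,4]>15:
            q=l==i; zt=np.nanmax(z[q]); t=q&(z>zt-.006)
            print(s[i,4],c[i].round(),rect(P,q),"ztop",zt.round(4),P[t].mean(0).round(4),np.median(im[t],0))
    bx={"top":(185,150,70,95),"side":(190,220,100,110)}[n]
    a,b,w,h=bx; out.append(cv2.resize(im[b:b+h,a:a+w],(390,530 if n=="top" else 430),interpolation=cv2.INTER_CUBIC))
H=530; out[1]=cv2.copyMakeBorder(out[1],0,100,0,0,cv2.BORDER_CONSTANT)
cv2.imwrite("pics/crop0.png",np.hstack(out))
E
```

```text
top roof [ 819.1 -123.5  252.8  324.9   90. ] 6625 0.1032269652752058
handle dark 304 [663.5 -63.6 359.5  79.4  75.4] [ 0.64523646 -0.11386265  0.06649835]
button 54 [ 0.68444245 -0.01961765  0.11667582] [684.4 -18.9  24.8  23.   84.7]
mat [504.2 274.4 293.3 203.5  86.2] 0.0014144808869307468
376 [131. 152.] [793.1 425.2  46.5 148.9  29.4] ztop 0.0699 [0.7956 0.4188 0.0677] [80.  83.5 81. ]
115 [226. 172.] [715.9 105.4  63.2  30.8  29.1] ztop 0.0699 [0.7378 0.1035 0.0666] [75.  72.  69.5]
590 [197. 177.] [713.3 209.5  81.4  81.4  85.8] ztop 0.0285 [0.7128 0.2086 0.0244] [54. 54. 50.]
197 [138. 185.] [690.3 399.9  46.9  44.7   0. ] ztop 0.0503 [0.6893 0.4006 0.0465] [32. 26. 45.]
82 [150. 222.] [564.7 358.2  29.7  29.9  63.2] ztop 0.0277 [0.5636 0.3553 0.0237] [38. 54. 30.]
206 [198. 227.] [544.6 202.2  44.3  46.2  24.8] ztop 0.0538 [0.5441 0.1999 0.0492] [33.  32.  28.5]
82 [204. 254.] [459.4 183.2  30.5  28.5  45.1] ztop 0.0269 [0.4579 0.1821 0.0228] [165. 172. 167.]
90 [143. 257.] [453.3 375.9  31.3  30.5  18.6] ztop 0.0287 [0.4536 0.3753 0.0248] [ 47.  59. 140.]
86 [174. 257.] [44
[... 588 characters left out ...]
. 77.]
359 [265. 309.] [545.3 201.5  43.7  47.2  23. ] ztop 0.052 [0.5455 0.2019 0.0492] [30.5 27.  29. ]
166 [301. 318.] [459.9 182.9  29.9  32.2  23.6] ztop 0.0279 [0.46   0.183  0.0238] [184. 186. 190.]
996 [109. 350.] [789.8 431.    4.3 140.2  11.4] ztop 0.07 [0.7893 0.4335 0.0671] [113. 115. 114.]
503 [160. 359.] [691.  400.3  48.   44.8   3.4] ztop 0.0499 [0.6904 0.4011 0.0467] [29.  25.  25.5]
198 [288. 356.] [450.4 279.   31.3  30.3  83.3] ztop 0.0272 [0.4509 0.2791 0.0238] [ 21. 119. 209.]
206 [222. 367.] [564.3 358.1  30.6  31.2  26.3] ztop 0.0269 [0.5649 0.3578 0.0237] [32. 28. 30.]
242 [266. 399.] [453.6 375.8  30.8  30.5  71.1] ztop 0.0276 [0.4539 0.3755 0.0239] [ 30.  37. 179.]
```

View pics/crop0.png

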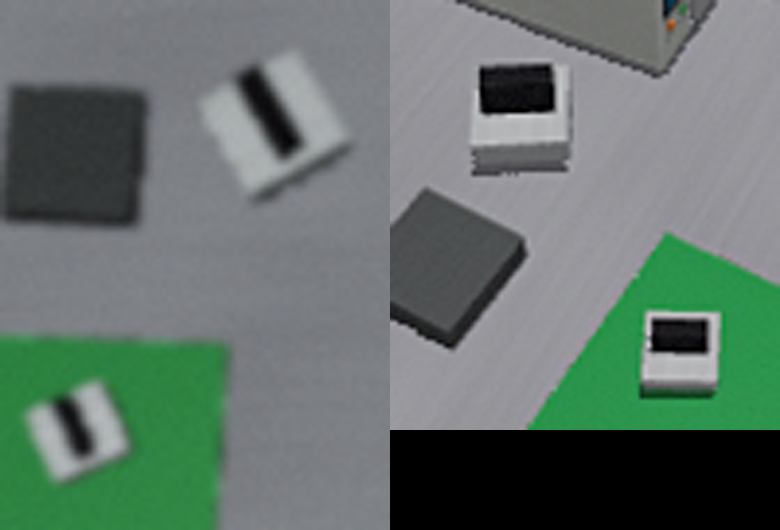

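```bash
python3 - <<'E'
from h import *
for n in("top","side"):
    P=np.load(n+"0.npy"); im=cv2.imread(f"pics/{n}0.png"); hsv=cv2.cvtColor(im,cv2.COLOR_BGR2HSV)
    x,y,z=P[...,0],P[...,1],P[...,2]
    reg=(x>.35)&(x<1.05)&(y>-.38)&(y<.05)
    m=reg&(z>.1)&(z<.11)
    print(n,"roof",rect(P,m),m.sum())
    # front edge line: per-y-bin min x ; left edge: per-x-bin max y
    for a,b,s in((x,y,-1),(y,x,1)):
        e=[]
        for lo in np.arange(np.nanmin(b[m])+.02,np.nanmax(b[m])-.03,.01):
            q=m&(b>lo)&(b<lo+.01)
            if q.sum()>3: e.append((lo+.005,s*np.max(s*a[q])))
        e=np.array(e); p=np.polyfit(e[:,0],e[:,1],1); r_=e[:,1]-np.polyval(p,e[:,0]); k=abs(r_)<.006; p=np.polyfit(*e[k].T,1)
        print("edge",np.degrees(np.arctan(p[0])).round(2),p.round(4),k.sum(),len(e))
    h=reg&(z>.06)&(z<.0725)&(x<.655)&(y<-.02)&(y>-.25)
    print("handle",h.sum(),rect(P,h),np.median(z[h]))
    hh=h&(x<np.nanpercentile(x[h],60)); print(np.round([x[h].min(),x[h].max(),y[h].min(),y[h].max()],4))
    bb=(abs(x-.545)<.03)&(abs(y-.201)<.03)&(z>.042); print("bar",bb.sum(),rect(P,bb),np.median(z[bb]))
    bb=(abs(x-.545)<.04)&(abs(y-.201)<.04)&(z>.02); print("blk",bb.sum(),rect(P,bb))
E
```

```text
top roof [ 818.8 -145.2  293.9  325.2   89.5] 7737
edge -1.66 [-0.0291  0.6637] 18 25
edge -0.99 [-0.0172  0.0143] 28 28
handle 184 [ 631.7 -159.5   43.6  110.2    1.1] 0.06792303338788552
[ 0.6096  0.6545 -0.2146 -0.1044]
bar 43 [543.6 201.5  32.4  12.1  23.8] 0.04662335485732627
blk 200 [544.7 202.2  44.1  46.2  24.8]
side roof [ 819.6 -145.7  298.5  325.8   89.7] 6620
edge -2.52 [-0.0439  0.658 ] 19 25
edge -0.43 [-0.0074  0.008 ] 28 28
handle 162 [ 633.2 -158.6  111.2   43.9   89.7] 0.06975533343478124
[ 0.611   0.655  -0.2141 -0.1029]
bar 97 [545.8 202.1  32.4  13.1  24.4] 0.04882601870235381
blk 357 [545.3 201.5  43.7  47.2  23. ]
```

```bash
python3 - <<'E'
from h import *
s=r.sense(); print(s["time_s"],np.round(s["tcp_pos"],4),np.round(s["ee_rot"],3).tolist(),s["gripper_width"],s["wrist_force"])
E
```

```text
0.1 [ 0.2016 -0.591   0.2216] [[-0.946, -0.323, -0.001], [-0.323, 0.946, 0.002], [0.0, 0.002, -1.0]] 0.9983274463784133 [ 0.43422435  0.02937841 -0.58003585]
```

Emit:
play_rows:
  commands:
    - [[0.028, 0.029, 0, 0, 0, 0.082, 0.5], [0.055, 0.058, 0, 0, 0, 0.164, 0.6], [0.083, 0.086, 0, 0, 0, 0.247, 0.6], [0.11, 0.115, 0, 0, 0, 0.329, 0.6], [0.138, 0.144, 0, 0, 0, 0.411, 0.6]]

```text
time_s: 0.6
tcp_pos: [0.3404, -0.446, 0.2222]
ee_rot: [[-0.737, -0.676, -0.001], [-0.676, 0.737, 0.001], [-0.0, 0.001, -1.0]]
wrist_force: [0.1, 0.0, -0.1]
gripper_width: 0.636
```

Emit:
play_rows:
  commands:
    - [[0.028, 0.029, 0, 0, 0, 0.082, 0.6], [0.055, 0.058, 0, 0, 0, 0.164, 0.6], [0.083, 0.086, 0, 0, 0, 0.247, 0.6], [0.11, 0.115, 0, 0, 0, 0.329, 0.6], [0.138, 0.144, 0, 0, 0, 0.411, 0.6]]

```text
time_s: 1.1
tcp_pos: [0.4784, -0.302, 0.2222]
ee_rot: [[-0.405, -0.914, -0.001], [-0.914, 0.405, 0.0], [-0.0, 0.001, -1.0]]
wrist_force: [-0.2, -0.2, -0.8]
gripper_width: 0.403
```

Emit:
play_rows:
  commands:
    - [[0.028, 0.029, 0, 0, 0, 0.082, 0.6], [0.055, 0.058, 0, 0, 0, 0.164, 0.6], [0.083, 0.086, 0, 0, 0, 0.247, 0.6], [0.11, 0.115, 0, 0, 0, 0.329, 0.6], [0.138, 0.144, 0, 0, 0, 0.411, 0.6]]

```text
time_s: 1.6
tcp_pos: [0.6164, -0.1581, 0.2221]
ee_rot: [[-0.006, -1.0, -0.001], [-1.0, 0.006, 0.0], [-0.0, 0.001, -1.0]]
wrist_force: [0.7, -0.6, -1.0]
gripper_width: 0.402
```

Emit:
play_rows:
  commands:
    - [[0, -0.001, -0.04, 0, 0, 0, 0.6], [0, -0.001, -0.08, 0, 0, 0, 0.6], [0, -0.001, -0.12, 0, 0, 0, 0.6], [0, -0.001, -0.15, 0, 0, 0, 0.6], [0, -0.001, -0.174, 0, 0, 0, 0.6]]

```text
time_s: 2.1
tcp_pos: [0.6143, -0.1603, 0.0456]
ee_rot: [[-0.009, -1.0, -0.004], [-1.0, 0.009, 0.0], [-0.0, 0.004, -1.0]]
wrist_force: [0.2, 0.2, -0.4]
gripper_width: 0.399
```

Emit:
play_rows:
  commands:
    - [[0, 0, 0, 0, 0, 0, 0.8], [0, 0, 0, 0, 0, 0, 1], [0, 0, 0, 0, 0, 0, 1], [0, 0, 0, 0, 0, 0, 1], [0, 0, 0, 0, 0, 0, 1]]

```text
time_s: 2.6
tcp_pos: [0.6166, -0.1606, 0.0503]
ee_rot: [[-0.009, -1.0, 0.003], [-1.0, 0.009, -0.0], [0.0, -0.003, -1.0]]
wrist_force: [-0.4, 0.2, 3.1]
gripper_width: 0.106
```

Emit:
play_rows:
  commands:
    - [[-0.015, 0, 0, 0, 0, 0, 1], [-0.033, 0, 0, 0, 0, 0, 1], [-0.053, 0, 0, 0, 0, 0, 1], [-0.073, 0, 0, 0, 0, 0, 1], [-0.09, 0.001, 0, 0, 0, 0, 1]]

```text
time_s: 3.1
tcp_pos: [0.5302, -0.1598, 0.0504]
ee_rot: [[-0.008, -1.0, 0.012], [-1.0, 0.008, -0.001], [0.001, -0.012, -1.0]]
wrist_force: [8.5, -5.5, -5.1]
gripper_width: 0.106
```

Emit:
play_rows:
  commands:
    - [[-0.018, 0, 0, 0, 0, 0, 1], [-0.036, 0, 0, 0, 0, 0, 1], [-0.054, 0, 0, 0, 0, 0, 1], [-0.068, 0, 0, 0, 0, 0, 1], [-0.077, 0.001, 0, 0, 0, 0, 1]]

```text
time_s: 3.6
tcp_pos: [0.4548, -0.1592, 0.0503]
ee_rot: [[-0.007, -1.0, 0.014], [-1.0, 0.007, -0.002], [0.002, -0.014, -1.0]]
wrist_force: [8.1, -9.8, -6.2]
gripper_width: 0.103
```

Emit:
play_rows:
  commands:
    - [[-0.001, 0, 0, 0, 0, 0, 1], [-0.002, 0, 0, 0, 0, 0, 1]]

```text
time_s: 3.8
tcp_pos: [0.4514, -0.1592, 0.0503]
ee_rot: [[-0.008, -1.0, 0.011], [-1.0, 0.008, -0.002], [0.001, -0.011, -1.0]]
wrist_force: [6.4, -5.3, -3.4]
gripper_width: 0.103
```

Emit:
play_rows:
  commands:
    - [[-0.002, 0, 0, 0, 0, 0, 1], [-0.004, 0, 0, 0, 0, 0, 1], [-0.004, 0, 0, 0, 0, 0, 1]]

```text
time_s: 4.1
tcp_pos: [0.4474, -0.1592, 0.0503]
ee_rot: [[-0.008, -1.0, 0.011], [-1.0, 0.008, -0.002], [0.001, -0.011, -1.0]]
wrist_force: [5.6, -4.0, -2.6]
gripper_width: 0.103
```

Emit:
play_rows:
  commands:
    - [[0, 0, 0, 0, 0, 0, 0.8], [0, 0, 0, 0, 0, 0, 0.7], [0, 0, 0, 0, 0, 0, 0.6], [0, 0, 0, 0, 0, 0, 0.6], [0, 0, 0.002, 0, 0, 0, 0.6]]

```text
time_s: 4.6
tcp_pos: [0.4434, -0.1583, 0.0505]
ee_rot: [[-0.009, -1.0, 0.001], [-1.0, 0.009, 0.0], [-0.0, -0.001, -1.0]]
wrist_force: [5.9, -0.2, -4.7]
gripper_width: 0.383
```

Emit:
play_rows:
  commands:
    - [[0.003, 0, 0.02, 0, 0, 0, 0.6], [0.003, 0, 0.05, 0, 0, 0, 0.6], [0.003, 0, 0.09, 0, 0, 0, 0.6], [0.003, 0, 0.13, 0, 0, 0, 0.6], [0.003, 0, 0.15, 0, 0, 0, 0.6]]

```text
time_s: 5.1
tcp_pos: [0.4446, -0.1584, 0.2029]
ee_rot: [[-0.009, -1.0, -0.001], [-1.0, 0.009, 0.0], [-0.0, 0.001, -1.0]]
wrist_force: [0.4, -0.7, 0.1]
gripper_width: 0.4
```

Emit:
play_rows:
  commands:
    - [[0, 0.03, 0, 0, 0, -0.147, 0.4], [0, 0.06, 0, 0, 0, -0.294, 0.4], [0, 0.09, 0, 0, 0, -0.441, 0.4], [0, 0.12, 0, 0, 0, -0.588, 0.4], [0, 0.15, 0, 0, 0, -0.735, 0.4]]

```text
time_s: 5.6
tcp_pos: [0.4428, -0.008, 0.1992]
ee_rot: [[-0.682, -0.731, -0.007], [-0.731, 0.682, -0.001], [0.005, 0.004, -1.0]]
wrist_force: [1.0, 0.4, 0.5]
gripper_width: 0.594
```

Emit:
play_rows:
  commands:
    - [[0.002, 0.03, 0, 0, 0, -0.147, 0.4], [0.004, 0.06, 0, 0, 0, -0.294, 0.4], [0.006, 0.09, 0, 0, 0, -0.441, 0.4], [0.008, 0.12, 0, 0, 0, -0.588, 0.4], [0.01, 0.15, 0, 0, 0, -0.735, 0.4]]

```text
time_s: 6.1
tcp_pos: [0.4531, 0.1414, 0.1992]
ee_rot: [[-0.996, -0.085, -0.006], [-0.085, 0.996, -0.003], [0.006, -0.002, -1.0]]
wrist_force: [0.3, 0.3, 0.5]
gripper_width: 0.603
```

Emit:
play_rows:
  commands:
    - [[0.003, 0.03, 0, 0, 0, -0.1, 0.4], [0.004, 0.041, 0, 0, 0, -0.1, 0.4], [0.004, 0.041, 0, 0, 0, -0.1, 0.4]]

```text
time_s: 6.4
tcp_pos: [0.4583, 0.1825, 0.1993]
ee_rot: [[-1.0, 0.005, -0.004], [0.005, 1.0, -0.002], [0.004, -0.002, -1.0]]
wrist_force: [-0.1, -0.4, 0.3]
gripper_width: 0.602
```

```bash
cat > look.py <<'E'
import sys
from h import *
tag=sys.argv[1]; ims=[]
s=r.sense(); print("t",round(s["time_s"],2),np.round(s["tcp_pos"],4),"jaw",np.degrees(np.arctan2(s["ee_rot"][1][1],s["ee_rot"][0][1])).round(2),"w",round(s["gripper_width"]*87,1))
for n in("top","side"):
    c=cap(n); P=cloud(c); save(c,n+tag+".png"); np.save(n+tag+".npy",P); im=c["image"][:,:,::-1]
    x,y,z=P[...,0],P[...,1],P[...,2]
    mreg=(x>.38)&(x<.62)&(y>.06)&(y<.48)&(z>.012)&(z<.07)
    k,l,st,cc=cv2.connectedComponentsWithStats(mreg.astype(np.uint8))
    for i in range(1,k):
        if st[i,4]>15:
            q=l==i; t=q&(z>np.nanmax(z[q])-.005)
            print(n,st[i,4],cc[i].round(),rect(P,q),"ztop",np.nanmax(z[q]).round(4),np.median(im[t],0))
E
python3 look.py 1
```

```text
t 6.4 [0.4583 0.1825 0.1993] jaw 89.7 w 52.3
top 54 [202. 223.] [554.3 193.5  33.6  22.6  25.3] ztop 0.0479 [38. 60. 27.]
top 41 [174. 260.] [442.  277.   15.   31.2  15.3] ztop 0.0269 [18. 39. 78.]
side 361 [265. 309.] [545.4 201.4  43.8  48.7  22.9] ztop 0.0521 [20. 17. 17.]
side 167 [301. 318.] [459.7 183.4  29.9  31.   25. ] ztop 0.027 [163.5 163.5 159.5]
side 200 [288. 356.] [451.1 279.4  30.6  30.4  67.9] ztop 0.0272 [ 15.  65. 126.]
side 206 [222. 367.] [564.7 357.8  30.1  30.8  21.9] ztop 0.027 [34. 30. 32.]
side 242 [266. 399.] [453.9 375.4  31.   30.4  45.1] ztop 0.0273 [ 34.   41.  187.5]
```

View pics/top1.png

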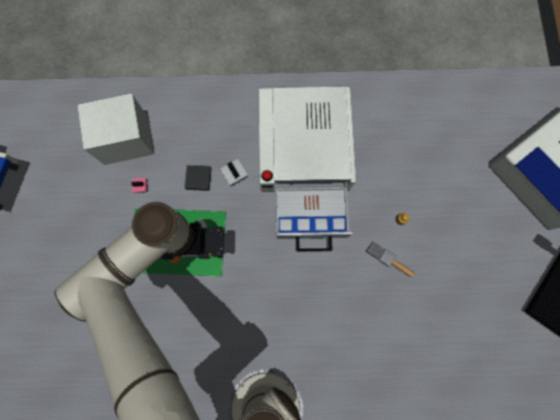

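```bash
python3 - <<'E'
from h import *
for n in("top","side"):
    P=np.load(n+"1.npy"); im=cv2.imread(f"pics/{n}1.png"); hsv=cv2.cvtColor(im,cv2.COLOR_BGR2HSV)
    x,y,z=P[...,0],P[...,1],P[...,2]
    reg=(x>.42)&(x<.655)&(y>-.3)&(y<-.02)
    h=reg&(z>.06)&(z<.0725)&(x<.492)&(y<-.02)&(y>-.25)
    print(n,"handle",rect(P,h))
    b=reg&(hsv[...,0]>95)&(hsv[...,0]<130)&(hsv[...,1]>130)&(z>.025)&(z<.06)&(x>.5)
    print("blue",b.sum(),rect(P,b),np.median(z[b]))
    p=reg&(z>.025)&(z<.055)&~b&(x>.52)&(x<.56)&(hsv[...,1]<110)
    k,l,st,cc=cv2.connectedComponentsWithStats(p.astype(np.uint8))
    for i in range(1,k):
        if st[i,4]>20: print(" pocket",st[i,4],cc[i].round(),rect(P,l==i),np.median(z[l==i]))
    f=reg&(hsv[...,0]<15)&(hsv[...,1]>70)&(x>.57)
    print("fins",f.sum(),rect(P,f),P[f].mean(0))
E
```

```text
top handle [ 4.726e+02 -1.582e+02  3.790e+01  1.085e+02  4.000e-01]
blue 350 [ 541.6 -159.6  209.4   48.5   89.5] 0.03999634101469718
 pocket 185 [283. 225.] [539.7 -68.1  50.8  39.9  89. ] 0.03377302209055566
 pocket 147 [303. 224.] [ 541.2 -130.9   38.8   37.3   89.5] 0.03294987257170767
 pocket 140 [321. 224.] [ 542.1 -187.5   38.3   33.9   86.9] 0.03232824015974911
 pocket 176 [340. 224.] [ 540.8 -250.1   47.7   39.    86.1] 0.03315078641340963
fins 24 [ 617.  -156.6   21.9   48.    22.9] [ 0.61563713 -0.1559421   0.05017321]
side handle [0. 0. 0. 0. 0.]
blue 0 [0. 0. 0. 0. 0.] nan
fins 0 [0. 0. 0. 0. 0.] [nan nan nan]
  return _methods._mean(a, axis=axis, dtype=dtype,
  ret = ret.dtype.type(ret / rcount)
<stdin>:15: RuntimeWarning: Mean of empty slice.
  ret = um.true_divide(
```

Emit:
play_rows:
  commands:
    - [[0.001, 0.001, -0.045, 0, 0, 0, 0.4], [0.001, 0.001, -0.09, 0, 0, 0, 0.4], [0.001, 0.001, -0.13, 0, 0, 0, 0.4], [0.001, 0.001, -0.165, 0, 0, 0, 0.4], [0.001, 0.001, -0.186, 0, 0, 0, 0.4]]

```text
time_s: 7.0
tcp_pos: [0.4589, 0.1806, 0.0121]
ee_rot: [[-1.0, 0.01, -0.005], [0.01, 1.0, -0.003], [0.005, -0.003, -1.0]]
wrist_force: [0.2, 0.2, 0.3]
gripper_width: 0.601
```

Emit:
play_rows:
  commands:
    - [[0, 0, 0, 0, 0, 0, 0.5], [0, 0, 0, 0, 0, 0, 0.6], [0, 0, 0, 0, 0, 0, 0.7], [0, 0, 0, 0, 0, 0, 0.8], [0, 0, 0, 0, 0, 0, 0.8]]

```text
time_s: 7.5
tcp_pos: [0.4617, 0.1839, 0.0161]
ee_rot: [[-1.0, 0.008, 0.002], [0.008, 1.0, 0.002], [-0.002, 0.002, -1.0]]
wrist_force: [-0.8, -1.6, 5.2]
gripper_width: 0.353
```

Emit:
play_rows:
  commands:
    - [[0, 0, 0.01, 0, 0, 0, 0.8], [0, 0, 0.04, 0, 0, 0, 0.8], [0, 0, 0.08, 0, 0, 0, 0.8], [0, 0, 0.12, 0, 0, 0, 0.8], [0, 0, 0.14, 0, 0, 0, 0.8]]

```text
time_s: 8.0
tcp_pos: [0.462, 0.1845, 0.1591]
ee_rot: [[-1.0, 0.007, 0.006], [0.007, 1.0, 0.004], [-0.006, 0.004, -1.0]]
wrist_force: [0.3, -0.3, 0.4]
gripper_width: 0.353
```

Emit:
play_rows:
  commands:
    - [[0.013, -0.043, 0, 0, 0, 0, 0.8], [0.027, -0.087, 0, 0, 0, 0, 0.8], [0.04, -0.13, 0, 0, 0, 0, 0.8], [0.053, -0.173, 0, 0, 0, 0, 0.8], [0.066, -0.216, 0, 0, 0, 0, 0.8]]

```text
time_s: 8.5
tcp_pos: [0.5269, -0.034, 0.1556]
ee_rot: [[-1.0, 0.008, 0.001], [0.008, 1.0, 0.0], [-0.001, 0.001, -1.0]]
wrist_force: [0.9, 0.7, -0.6]
gripper_width: 0.353
```

Emit:
play_rows:
  commands:
    - [[0.01, -0.033, 0, 0, 0, 0, 0.8], [0.0137, -0.0437, 0, 0, 0, 0, 0.8], [0.0137, -0.0437, 0, 0, 0, 0, 0.8], [0.0137, -0.0437, 0, 0, 0, 0, 0.8], [0.0137, -0.0437, 0, 0, 0, 0, 0.8]]

```text
time_s: 9.0
tcp_pos: [0.5402, -0.0749, 0.1548]
ee_rot: [[-1.0, 0.007, 0.0], [0.007, 1.0, 0.0], [-0.0, 0.0, -1.0]]
wrist_force: [-0.1, -0.2, -0.5]
gripper_width: 0.353
```

Emit:
play_rows:
  commands:
    - [[0.0015, 0, -0.03, 0, 0, 0, 0.8], [0.0015, 0, -0.06, 0, 0, 0, 0.8], [0.0015, 0, -0.085, 0, 0, 0, 0.8], [0.0015, 0, -0.095, 0, 0, 0, 0.8], [0.0015, 0, -0.095, 0, 0, 0, 0.8]]

```text
time_s: 9.5
tcp_pos: [0.5411, -0.0754, 0.0585]
ee_rot: [[-1.0, 0.007, -0.003], [0.007, 1.0, -0.0], [0.003, -0.0, -1.0]]
wrist_force: [-0.1, 1.1, -0.1]
gripper_width: 0.351
```

```bash
python3 - <<'E'
from h import *
s=r.sense(); print(np.round(s["tcp_pos"],4),s["wrist_force"])
o=[]
for n,b in(("top",(265,185,100,75)),("side",(210,180,120,90))):
    c=cap(n); a,t,w,h=b; o.append(cv2.resize(c["image"][t:t+h,a:a+w,::-1],(800,600) if 0 else (400,300),interpolation=cv2.INTER_CUBIC))
cv2.imwrite("pics/p2.png",np.hstack(o))
E
```

```text
[ 0.5411 -0.0754  0.0585] [-0.06162515  1.12038674 -0.11826168]
```

View pics/p2.png

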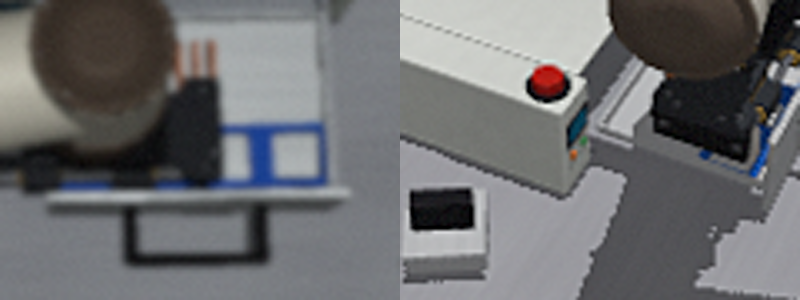

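Emit:
play_rows:
  commands:
    - [[0, 0, -0.003, 0, 0, 0, 0.8], [0, 0, -0.006, 0, 0, 0, 0.8], [0, 0, -0.009, 0, 0, 0, 0.8], [0, 0, -0.009, 0, 0, 0, 0.8]]

```text
time_s: 10.0
tcp_pos: [0.5444, -0.0761, 0.0523]
ee_rot: [[-1.0, 0.007, 0.005], [0.007, 1.0, -0.0], [-0.005, -0.0, -1.0]]
wrist_force: [0.7, 1.1, 5.0]
gripper_width: 0.349
```

Emit:
play_rows:
  commands:
    - [[0, 0, -0.001, 0, 0, 0, 0.8], [0, 0, -0.002, 0, 0, 0, 0.8], [0, 0, -0.003, 0, 0, 0, 0.8], [0, 0, -0.003, 0, 0, 0, 0.8]]

```text
time_s: 10.4
tcp_pos: [0.5436, -0.0761, 0.048]
ee_rot: [[-1.0, 0.008, 0.003], [0.008, 1.0, 0.0], [-0.003, 0.0, -1.0]]
wrist_force: [3.2, -0.3, 1.8]
gripper_width: 0.347
```

Emit:
play_rows:
  commands:
    - [[0.001, 0, 0, 0, 0, 0, 0.8], [0.002, 0, -0.001, 0, 0, 0, 0.8], [0.002, 0, -0.002, 0, 0, 0, 0.8], [0.002, 0, -0.002, 0, 0, 0, 0.8]]

```text
time_s: 10.8
tcp_pos: [0.5437, -0.0762, 0.0467]
ee_rot: [[-1.0, 0.008, -0.001], [0.008, 1.0, -0.0], [0.001, -0.0, -1.0]]
wrist_force: [-0.9, 1.9, 10.3]
gripper_width: 0.351
```

Emit:
play_rows:
  commands:
    - [[0, 0, 0.002, 0, 0, 0, 0.6], [0, 0, 0.002, 0, 0, 0, 0.5], [0, 0, 0.002, 0, 0, 0, 0.5], [0, 0, 0.03, 0, 0, 0, 0.5], [0, 0, 0.07, 0, 0, 0, 0.5]]

```text
time_s: 11.3
tcp_pos: [0.5411, -0.0765, 0.1132]
ee_rot: [[-1.0, 0.009, -0.009], [0.009, 1.0, -0.001], [0.009, -0.001, -1.0]]
wrist_force: [1.4, -0.2, 0.2]
gripper_width: 0.495
```

Emit:
play_rows:
  commands:
    - [[0, 0.04, 0.04, 0, 0, 0, 0.4], [-0.02, 0.085, 0.08, 0, 0, 0, 0.4], [-0.03, 0.13, 0.08, 0, 0, 0, 0.4], [-0.04, 0.17, 0.08, 0, 0, 0, 0.4], [-0.05, 0.21, 0.08, 0, 0, 0, 0.4]]

```text
time_s: 11.8
tcp_pos: [0.4928, 0.1353, 0.1958]
ee_rot: [[-1.0, 0.008, -0.0], [0.008, 1.0, 0.0], [0.0, 0.0, -1.0]]
wrist_force: [0.8, 0.3, -0.4]
gripper_width: 0.599
```

Emit:
play_rows:
  commands:
    - [[-0.01, 0.04, 0, 0, 0, 0, 0.4], [-0.02, 0.08, 0, 0, 0, 0, 0.4], [-0.03, 0.12, 0, 0, 0, 0, 0.4], [-0.04, 0.144, 0, 0, 0, 0, 0.4], [-0.04, 0.144, 0, 0, 0, 0, 0.4]]

```text
time_s: 12.3
tcp_pos: [0.4526, 0.2799, 0.1945]
ee_rot: [[-1.0, 0.004, -0.002], [0.004, 1.0, -0.001], [0.002, -0.001, -1.0]]
wrist_force: [-0.1, -0.4, -0.1]
gripper_width: 0.597
```

```bash
python3 look.py 3; python3 - <<'E'
import cv2
im=cv2.imread("pics/top3.png")[185:260,265:365]; cv2.imwrite("pics/c3.png",cv2.resize(im,(600,450),interpolation=cv2.INTER_CUBIC))
E
```

```text
t 12.3 [0.4526 0.2799 0.1945] jaw 89.75 w 51.9
top 75 [150. 222.] [566.1 358.5  25.5  32.6  11.4] ztop 0.0281 [55.  63.5 51.5]
top 207 [198. 227.] [544.7 202.1  44.6  46.   24.6] ztop 0.0543 [32. 30. 31.]
top 16 [144. 261.] [4.411e+02 3.750e+02 6.200e+00 2.180e+01 3.000e-01] ztop 0.0222 [16. 18. 47.]
side 199 [288. 356.] [451.3 279.3  30.6  31.3  67.2] ztop 0.0269 [ 18. 119. 162.]
side 210 [222. 367.] [565.2 357.5  30.8  31.2  68.3] ztop 0.0277 [33. 29. 30.]
side 240 [266. 399.] [454.  375.5  30.5  30.9   7.2] ztop 0.0267 [16. 19. 98.]
```

View pics/c3.png

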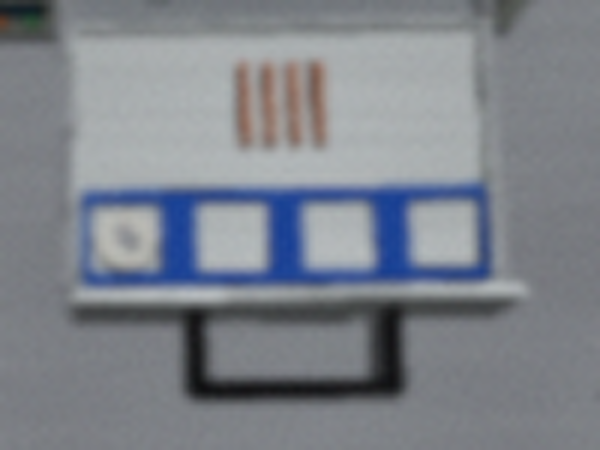

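Emit:
play_rows:
  commands:
    - [[-0.002, 0, -0.045, 0, 0, 0, 0.4], [-0.002, 0, -0.09, 0, 0, 0, 0.4], [-0.002, 0, -0.13, 0, 0, 0, 0.4], [-0.002, 0, -0.165, 0, 0, 0, 0.4], [-0.002, 0, -0.184, 0, 0, 0, 0.4]]

```text
time_s: 12.9
tcp_pos: [0.4508, 0.2746, 0.0085]
ee_rot: [[-1.0, 0.011, -0.004], [0.011, 1.0, -0.004], [0.004, -0.004, -1.0]]
wrist_force: [-0.2, 0.6, 0.1]
gripper_width: 0.603
```

Emit:
play_rows:
  commands:
    - [[0, 0, 0, 0, 0, 0, 0.4], [0, 0, 0, 0, 0, 0, 0.5], [0, 0, 0, 0, 0, 0, 0.7], [0, 0, 0, 0, 0, 0, 0.8], [0, 0, 0, 0, 0, 0, 0.8]]

```text
time_s: 13.4
tcp_pos: [0.4527, 0.2783, 0.0129]
ee_rot: [[-1.0, 0.008, 0.002], [0.008, 1.0, 0.002], [-0.002, 0.002, -1.0]]
wrist_force: [1.0, -0.6, 3.2]
gripper_width: 0.356
```

Emit:
play_rows:
  commands:
    - [[0, 0, 0, 0, 0, 0, 0.8], [0, 0, 0.04, 0, 0, 0, 0.8], [0, 0, 0.08, 0, 0, 0, 0.8], [0, 0, 0.12, 0, 0, 0, 0.8], [0, 0, 0.14, 0, 0, 0, 0.8]]

```text
time_s: 13.9
tcp_pos: [0.4531, 0.2789, 0.1555]
ee_rot: [[-1.0, 0.007, 0.004], [0.008, 1.0, 0.004], [-0.004, 0.004, -1.0]]
wrist_force: [0.6, 0.9, 0.0]
gripper_width: 0.356
```

Emit:
play_rows:
  commands:
    - [[0.009, -0.041, 0, 0, 0, 0, 0.8], [0.018, -0.082, 0, 0, 0, 0, 0.8], [0.027, -0.123, 0, 0, 0, 0, 0.8], [0.036, -0.164, 0, 0, 0, 0, 0.8], [0.046, -0.205, 0, 0, 0, 0, 0.8]]

```text
time_s: 14.4
tcp_pos: [0.4978, 0.0713, 0.1518]
ee_rot: [[-1.0, 0.008, 0.0], [0.008, 1.0, 0.0], [-0.0, 0.0, -1.0]]
wrist_force: [0.8, 0.1, 0.1]
gripper_width: 0.351
```

Emit:
play_rows:
  commands:
    - [[0.01, -0.045, 0, 0, 0, 0, 0.8], [0.02, -0.09, 0, 0, 0, 0, 0.8], [0.03, -0.135, 0, 0, 0, 0, 0.8], [0.0455, -0.18, 0, 0, 0, 0, 0.8], [0.0455, -0.206, 0, 0, 0, 0, 0.8]]

```text
time_s: 14.9
tcp_pos: [0.5445, -0.136, 0.1514]
ee_rot: [[-1.0, 0.01, 0.001], [0.01, 1.0, -0.0], [-0.001, -0.0, -1.0]]
wrist_force: [-0.1, 0.5, -0.8]
gripper_width: 0.356
```

Emit:
play_rows:
  commands:
    - [[0, 0, 0, 0, 0, 0, 0.8], [0, 0, 0, 0, 0, 0, 0.8], [0, 0, 0, 0, 0, 0, 0.8]]

```text
time_s: 15.2
tcp_pos: [0.5433, -0.1324, 0.1515]
ee_rot: [[-1.0, 0.007, -0.0], [0.007, 1.0, 0.0], [0.0, 0.0, -1.0]]
wrist_force: [-0.2, 0.9, -0.3]
gripper_width: 0.356
```

Emit:
play_rows:
  commands:
    - [[-0.0005, 0.001, -0.03, 0, 0, 0, 0.8], [-0.0005, 0.001, -0.06, 0, 0, 0, 0.8], [-0.0005, 0.001, -0.085, 0, 0, 0, 0.8], [-0.0005, 0.001, -0.095, 0, 0, 0, 0.8], [-0.0005, 0.001, -0.095, 0, 0, 0, 0.8]]

```text
time_s: 15.7
tcp_pos: [0.5423, -0.1312, 0.0555]
ee_rot: [[-1.0, 0.007, -0.003], [0.007, 1.0, -0.0], [0.003, -0.0, -1.0]]
wrist_force: [0.4, 0.7, -0.4]
gripper_width: 0.353
```

Emit:
play_rows:
  commands:
    - [[0, 0, -0.002, 0, 0, 0, 0.8], [0, 0, -0.004, 0, 0, 0, 0.8], [0, 0, -0.006, 0, 0, 0, 0.8], [0, 0, -0.008, 0, 0, 0, 0.8], [0, 0, -0.008, 0, 0, 0, 0.8]]

```text
time_s: 16.2
tcp_pos: [0.5429, -0.1323, 0.0486]
ee_rot: [[-1.0, 0.008, 0.0], [0.008, 1.0, 0.0], [-0.0, 0.0, -1.0]]
wrist_force: [-0.4, 0.1, -0.4]
gripper_width: 0.355
```

Emit:
play_rows:
  commands:
    - [[0, 0, -0.001, 0, 0, 0, 0.8], [0, 0, -0.002, 0, 0, 0, 0.8], [0, 0, -0.003, 0, 0, 0, 0.8], [0, 0, -0.003, 0, 0, 0, 0.8]]

```text
time_s: 16.6
tcp_pos: [0.5429, -0.1322, 0.0454]
ee_rot: [[-1.0, 0.008, -0.0], [0.008, 1.0, 0.0], [0.0, -0.0, -1.0]]
wrist_force: [0.6, 0.1, -0.7]
gripper_width: 0.356
```

Emit:
play_rows:
  commands:
    - [[0, 0, 0, 0, 0, 0, 0.6], [0, 0, 0, 0, 0, 0, 0.5], [0, 0, 0, 0, 0, 0, 0.5], [0, 0, 0.03, 0, 0, 0, 0.5], [0, 0, 0.07, 0, 0, 0, 0.5]]

```text
time_s: 17.1
tcp_pos: [0.5413, -0.1321, 0.1143]
ee_rot: [[-1.0, 0.008, -0.006], [0.008, 1.0, 0.0], [0.006, 0.0, -1.0]]
wrist_force: [1.1, -0.1, -0.2]
gripper_width: 0.495
```

Emit:
play_rows:
  commands:
    - [[0, 0.02, 0.04, 0, 0, 0, 0.4], [0, 0.06, 0.06, 0, 0, 0, 0.4], [0, 0.11, 0.06, 0, 0, 0, 0.4], [0, 0.16, 0.06, 0, 0, 0, 0.4], [0, 0.2, 0.06, 0, 0, 0, 0.4]]

```text
time_s: 17.6
tcp_pos: [0.5428, 0.0701, 0.1762]
ee_rot: [[-1.0, 0.008, 0.001], [0.008, 1.0, 0.001], [-0.001, 0.001, -1.0]]
wrist_force: [0.5, -0.8, 0.1]
gripper_width: 0.601
```

Emit:
play_rows:
  commands:
    - [[0, 0.045, 0, 0, 0, 0, 0.4], [0.005, 0.09, 0, 0, 0, 0, 0.4], [0.01, 0.135, 0, 0, 0, 0, 0.4], [0.015, 0.18, 0, 0, 0, 0, 0.4], [0.02, 0.22, 0, 0, 0, 0, 0.4]]

```text
time_s: 18.1
tcp_pos: [0.5629, 0.2901, 0.1757]
ee_rot: [[-1.0, 0.007, 0.0], [0.007, 1.0, 0.0], [-0.0, 0.0, -1.0]]
wrist_force: [0.6, -1.2, 0.7]
gripper_width: 0.597
```

Emit:
play_rows:
  commands:
    - [[0.002, 0.04, 0, 0, 0, 0, 0.4], [0.003, 0.069, 0, 0, 0, 0, 0.4], [0.003, 0.069, 0, 0, 0, 0, 0.4], [0.003, 0.069, 0, 0, 0, 0, 0.4]]

```text
time_s: 18.5
tcp_pos: [0.5656, 0.3571, 0.1749]
ee_rot: [[-1.0, 0.007, -0.001], [0.007, 1.0, -0.001], [0.001, -0.001, -1.0]]
wrist_force: [-0.5, -0.9, 0.5]
gripper_width: 0.594
```

```bash
python3 look.py 4; python3 - <<'E'
import cv2
im=cv2.imread("pics/top4.png")[185:260,265:365]; cv2.imwrite("pics/c4.png",cv2.resize(im,(600,450),interpolation=cv2.INTER_CUBIC))
E
```

```text
t 18.5 [0.5656 0.3571 0.1749] jaw 89.59 w 51.7
top 79 [150. 223.] [563.2 358.6  31.3  27.   63. ] ztop 0.031 [18.  23.5 14. ]
top 204 [198. 227.] [544.9 202.3  44.7  46.1  24.7] ztop 0.0504 [44. 55. 39.]
top 87 [143. 257.] [453.8 376.   29.1  32.5  24.4] ztop 0.0285 [16.5 25.  60.5]
side 240 [266. 399.] [453.9 375.5  31.   30.9  64.8] ztop 0.0277 [13. 16. 88.]
```

Emit:
play_rows:
  commands:
    - [[0, 0.0005, -0.045, 0, 0, 0, 0.4], [0, 0.0005, -0.09, 0, 0, 0, 0.4], [0, 0.0005, -0.13, 0, 0, 0, 0.4], [0, 0.0005, -0.155, 0, 0, 0, 0.4], [0, 0.0005, -0.164, 0, 0, 0, 0.4]]

```text
time_s: 19.1
tcp_pos: [0.5647, 0.3545, 0.0085]
ee_rot: [[-1.0, 0.01, -0.004], [0.01, 1.0, -0.004], [0.004, -0.004, -1.0]]
wrist_force: [1.0, -0.6, 0.3]
gripper_width: 0.599
```

Emit:
play_rows:
  commands:
    - [[0, 0, 0, 0, 0, 0, 0.4], [0, 0, 0, 0, 0, 0, 0.5], [0, 0, 0, 0, 0, 0, 0.7], [0, 0, 0, 0, 0, 0, 0.8], [0, 0, 0, 0, 0, 0, 0.8]]

```text
time_s: 19.6
tcp_pos: [0.5666, 0.3578, 0.013]
ee_rot: [[-1.0, 0.008, 0.002], [0.008, 1.0, 0.001], [-0.002, 0.001, -1.0]]
wrist_force: [0.2, -0.3, 3.2]
gripper_width: 0.354
```

Emit:
play_rows:
  commands:
    - [[0, 0, 0, 0, 0, 0, 0.8], [0, 0, 0.04, 0, 0, 0, 0.8], [0, 0, 0.08, 0, 0, 0, 0.8], [0, 0, 0.12, 0, 0, 0, 0.8], [0, 0, 0.14, 0, 0, 0, 0.8]]

```text
time_s: 20.1
tcp_pos: [0.5673, 0.3583, 0.156]
ee_rot: [[-1.0, 0.008, 0.005], [0.008, 1.0, 0.004], [-0.005, 0.004, -1.0]]
wrist_force: [0.4, 0.7, -1.4]
gripper_width: 0.355
```

Emit:
play_rows:
  commands:
    - [[0, -0.04, 0, 0, 0, 0, 0.8], [0, -0.085, 0, 0, 0, 0, 0.8], [-0.003, -0.13, 0, 0, 0, 0, 0.8], [-0.005, -0.175, 0, 0, 0, 0, 0.8], [-0.008, -0.22, 0, 0, 0, 0, 0.8]]

```text
time_s: 20.6
tcp_pos: [0.5575, 0.1357, 0.1515]
ee_rot: [[-1.0, 0.008, -0.0], [0.008, 1.0, 0.0], [0.0, 0.0, -1.0]]
wrist_force: [1.0, 0.2, 0.0]
gripper_width: 0.355
```

Emit:
play_rows:
  commands:
    - [[-0.003, -0.045, 0, 0, 0, 0, 0.8], [-0.006, -0.09, 0, 0, 0, 0, 0.8], [-0.009, -0.135, 0, 0, 0, 0, 0.8], [-0.012, -0.18, 0, 0, 0, 0, 0.8], [-0.015, -0.225, 0, 0, 0, 0, 0.8]]

```text
time_s: 21.1
tcp_pos: [0.5425, -0.0893, 0.1516]
ee_rot: [[-1.0, 0.008, 0.0], [0.008, 1.0, 0.0], [-0.0, 0.0, -1.0]]
wrist_force: [0.7, 1.0, -0.0]
gripper_width: 0.351
```

Emit:
play_rows:
  commands:
    - [[0, -0.045, 0, 0, 0, 0, 0.8], [0, -0.08, 0, 0, 0, 0, 0.8], [0, -0.1, 0, 0, 0, 0, 0.8], [0, -0.1, 0, 0, 0, 0, 0.8], [0, -0.1, 0, 0, 0, 0, 0.8]]

```text
time_s: 21.6
tcp_pos: [0.5427, -0.1878, 0.1512]
ee_rot: [[-1.0, 0.009, -0.001], [0.009, 1.0, 0.0], [0.001, 0.0, -1.0]]
wrist_force: [0.3, 0.4, -0.1]
gripper_width: 0.354
```

At p1 (target ≈ 0.542, -0.1875). Lower as before.

Emit:
play_rows:
  commands:
    - [[-0.0005, 0, -0.03, 0, 0, 0, 0.8], [-0.0005, 0, -0.06, 0, 0, 0, 0.8], [-0.0005, 0, -0.085, 0, 0, 0, 0.8], [-0.0005, 0, -0.095, 0, 0, 0, 0.8], [-0.0005, 0, -0.095, 0, 0, 0, 0.8]]

```text
time_s: 22.1
tcp_pos: [0.5418, -0.1867, 0.0554]
ee_rot: [[-1.0, 0.007, -0.003], [0.007, 1.0, 0.0], [0.003, 0.0, -1.0]]
wrist_force: [1.3, 0.5, -0.8]
gripper_width: 0.354
```

Emit:
play_rows:
  commands:
    - [[0, 0, -0.002, 0, 0, 0, 0.8], [0, 0, -0.004, 0, 0, 0, 0.8], [0, 0, -0.006, 0, 0, 0, 0.8], [0, 0, -0.008, 0, 0, 0, 0.8], [0, 0, -0.008, 0, 0, 0, 0.8]]

```text
time_s: 22.6
tcp_pos: [0.5425, -0.1877, 0.0486]
ee_rot: [[-1.0, 0.008, 0.0], [0.008, 1.0, 0.0], [-0.0, 0.0, -1.0]]
wrist_force: [0.2, -0.8, -0.3]
gripper_width: 0.357
```

Emit:
play_rows:
  commands:
    - [[0, 0, -0.001, 0, 0, 0, 0.8], [0, 0, -0.002, 0, 0, 0, 0.8], [0, 0, -0.003, 0, 0, 0, 0.8], [0, 0, -0.003, 0, 0, 0, 0.8]]

```text
time_s: 23.0
tcp_pos: [0.5424, -0.1877, 0.0453]
ee_rot: [[-1.0, 0.008, -0.0], [0.008, 1.0, 0.0], [0.0, 0.0, -1.0]]
wrist_force: [0.4, 0.3, -1.1]
gripper_width: 0.354
```

Emit:
play_rows:
  commands:
    - [[0, 0, 0, 0, 0, 0, 0.6], [0, 0, 0, 0, 0, 0, 0.5], [0, 0, 0, 0, 0, 0, 0.5], [0, 0, 0.03, 0, 0, 0, 0.5], [0, 0, 0.07, 0, 0, 0, 0.5]]

```text
time_s: 23.5
tcp_pos: [0.5409, -0.1875, 0.1142]
ee_rot: [[-1.0, 0.008, -0.006], [0.008, 1.0, 0.001], [0.006, 0.001, -1.0]]
wrist_force: [0.8, -0.2, 0.4]
gripper_width: 0.497
```

Emit:
play_rows:
  commands:
    - [[0, 0.02, 0.04, 0, 0, 0, 0.4], [0, 0.06, 0.06, 0, 0, 0, 0.4], [-0.01, 0.105, 0.06, 0, 0, 0, 0.4], [-0.02, 0.15, 0.06, 0, 0, 0, 0.4], [-0.03, 0.193, 0.06, 0, 0, 0, 0.4]]

```text
time_s: 24.0
tcp_pos: [0.512, 0.0069, 0.176]
ee_rot: [[-1.0, 0.009, 0.001], [0.009, 1.0, 0.0], [-0.001, 0.0, -1.0]]
wrist_force: [0.8, 0.5, -0.7]
gripper_width: 0.603
```

Emit:
play_rows:
  commands:
    - [[-0.008, 0.045, 0, 0, 0, 0, 0.4], [-0.015, 0.09, 0, 0, 0, 0, 0.4], [-0.022, 0.135, 0, 0, 0, 0, 0.4], [-0.03, 0.18, 0, 0, 0, 0, 0.4], [-0.038, 0.225, 0, 0, 0, 0, 0.4]]

```text
time_s: 24.5
tcp_pos: [0.4739, 0.2321, 0.1759]
ee_rot: [[-1.0, 0.008, 0.0], [0.008, 1.0, 0.0], [-0.0, 0.0, -1.0]]
wrist_force: [1.3, 0.1, 0.3]
gripper_width: 0.601
```

Emit:
play_rows:
  commands:
    - [[-0.007, 0.045, 0, 0, 0, 0, 0.4], [-0.014, 0.09, 0, 0, 0, 0, 0.4], [-0.02, 0.135, 0, 0, 0, 0, 0.4], [-0.0195, 0.145, 0, 0, 0, 0, 0.4], [-0.0195, 0.145, 0, 0, 0, 0, 0.4]]

```text
time_s: 25.0
tcp_pos: [0.4546, 0.3766, 0.1751]
ee_rot: [[-1.0, 0.006, -0.0], [0.006, 1.0, -0.0], [0.0, -0.0, -1.0]]
wrist_force: [1.0, -0.5, -0.5]
gripper_width: 0.6
```

```bash
python3 look.py 5
```

```text
t 25.0 [0.4546 0.3766 0.1751] jaw 89.66 w 52.2
top 204 [198. 227.] [544.3 202.   44.2  46.3  24.6] ztop 0.0524 [36.5 35.5 34. ]
side 232 [266. 399.] [454.3 376.3  29.4  30.7  26.3] ztop 0.0273 [19. 22. 93.]
```

Emit:
play_rows:
  commands:
    - [[0.0005, -0.0005, -0.045, 0, 0, 0, 0.4], [0.0005, -0.0005, -0.09, 0, 0, 0, 0.4], [0.0005, -0.0005, -0.13, 0, 0, 0, 0.4], [0.0005, -0.0005, -0.155, 0, 0, 0, 0.4], [0.0005, -0.0005, -0.164, 0, 0, 0, 0.4]]

```text
time_s: 25.6
tcp_pos: [0.4547, 0.3713, 0.009]
ee_rot: [[-1.0, 0.011, -0.004], [0.011, 1.0, -0.005], [0.004, -0.005, -1.0]]
wrist_force: [-0.5, -0.5, 0.0]
gripper_width: 0.599
```

Emit:
play_rows:
  commands:
    - [[0, 0, 0, 0, 0, 0, 0.4], [0, 0, 0, 0, 0, 0, 0.5], [0, 0, 0, 0, 0, 0, 0.7], [0, 0, 0, 0, 0, 0, 0.8], [0, 0, 0, 0, 0, 0, 0.8]]

```text
time_s: 26.1
tcp_pos: [0.456, 0.3754, 0.0129]
ee_rot: [[-1.0, 0.008, 0.001], [0.008, 1.0, 0.002], [-0.001, 0.002, -1.0]]
wrist_force: [-0.6, -0.2, 3.9]
gripper_width: 0.356
```

Emit:
play_rows:
  commands:
    - [[0, 0, 0, 0, 0, 0, 0.8], [0, 0, 0.04, 0, 0, 0, 0.8], [0, 0, 0.08, 0, 0, 0, 0.8], [0, 0, 0.12, 0, 0, 0, 0.8], [0, 0, 0.14, 0, 0, 0, 0.8]]

```text
time_s: 26.6
tcp_pos: [0.4566, 0.376, 0.1556]
ee_rot: [[-1.0, 0.008, 0.004], [0.008, 1.0, 0.005], [-0.004, 0.005, -1.0]]
wrist_force: [-0.5, -0.4, -0.7]
gripper_width: 0.354
```

Emit:
play_rows:
  commands:
    - [[0.006, -0.045, 0, 0, 0, 0, 0.8], [0.012, -0.09, 0, 0, 0, 0, 0.8], [0.018, -0.135, 0, 0, 0, 0, 0.8], [0.024, -0.18, 0, 0, 0, 0, 0.8], [0.03, -0.225, 0, 0, 0, 0, 0.8]]

```text
time_s: 27.1
tcp_pos: [0.4852, 0.1481, 0.1516]
ee_rot: [[-1.0, 0.008, -0.0], [0.008, 1.0, 0.0], [0.0, 0.0, -1.0]]
wrist_force: [0.6, 0.0, -0.1]
gripper_width: 0.355
```

Emit:
play_rows:
  commands:
    - [[0.007, -0.045, 0, 0, 0, 0, 0.8], [0.014, -0.09, 0, 0, 0, 0, 0.8], [0.021, -0.135, 0, 0, 0, 0, 0.8], [0.028, -0.18, 0, 0, 0, 0, 0.8], [0.034, -0.225, 0, 0, 0, 0, 0.8]]

```text
time_s: 27.6
tcp_pos: [0.5194, -0.0769, 0.1516]
ee_rot: [[-1.0, 0.008, 0.0], [0.008, 1.0, 0.0], [-0.0, 0.0, -1.0]]
wrist_force: [0.8, 0.8, 0.1]
gripper_width: 0.354
```

Emit:
play_rows:
  commands:
    - [[0.007, -0.045, 0, 0, 0, 0, 0.8], [0.014, -0.09, 0, 0, 0, 0, 0.8], [0.0225, -0.135, 0, 0, 0, 0, 0.8], [0.0225, -0.169, 0, 0, 0, 0, 0.8], [0.0225, -0.169, 0, 0, 0, 0, 0.8]]

```text
time_s: 28.1
tcp_pos: [0.5416, -0.2477, 0.1507]
ee_rot: [[-1.0, 0.013, -0.001], [0.013, 1.0, -0.0], [0.001, -0.0, -1.0]]
wrist_force: [-0.3, -0.2, -1.6]
gripper_width: 0.358
```

Emit:
play_rows:
  commands:
    - [[0, 0, 0, 0, 0, 0, 0.8], [0, 0, 0, 0, 0, 0, 0.8]]

```text
time_s: 28.3
tcp_pos: [0.5418, -0.2433, 0.1514]
ee_rot: [[-1.0, 0.007, -0.001], [0.007, 1.0, 0.0], [0.001, 0.0, -1.0]]
wrist_force: [0.1, 1.0, -0.5]
gripper_width: 0.355
```

Emit:
play_rows:
  commands:
    - [[0, 0, -0.03, 0, 0, 0, 0.8], [0, 0, -0.06, 0, 0, 0, 0.8], [0, 0, -0.085, 0, 0, 0, 0.8], [0, 0, -0.095, 0, 0, 0, 0.8], [0, 0, -0.095, 0, 0, 0, 0.8]]

```text
time_s: 28.8
tcp_pos: [0.5414, -0.243, 0.0555]
ee_rot: [[-1.0, 0.007, -0.003], [0.007, 1.0, 0.001], [0.003, 0.0, -1.0]]
wrist_force: [-0.1, 0.3, 0.5]
gripper_width: 0.354
```

Emit:
play_rows:
  commands:
    - [[0, 0, -0.002, 0, 0, 0, 0.8], [0, 0, -0.004, 0, 0, 0, 0.8], [0, 0, -0.006, 0, 0, 0, 0.8], [0, 0, -0.008, 0, 0, 0, 0.8], [0, 0, -0.008, 0, 0, 0, 0.8]]

```text
time_s: 29.3
tcp_pos: [0.5422, -0.2443, 0.0487]
ee_rot: [[-1.0, 0.008, 0.001], [0.008, 1.0, -0.0], [-0.001, -0.0, -1.0]]
wrist_force: [-0.9, 0.3, 0.0]
gripper_width: 0.356
```

Emit:
play_rows:
  commands:
    - [[0, 0, -0.001, 0, 0, 0, 0.8], [0, 0, -0.002, 0, 0, 0, 0.8], [0, 0, -0.003, 0, 0, 0, 0.8], [0, 0, -0.003, 0, 0, 0, 0.8]]

```text
time_s: 29.7
tcp_pos: [0.5423, -0.2443, 0.0458]
ee_rot: [[-1.0, 0.008, 0.0], [0.008, 1.0, -0.0], [-0.0, -0.0, -1.0]]
wrist_force: [0.2, 0.0, 1.6]
gripper_width: 0.354
```

Emit:
play_rows:
  commands:
    - [[0, 0, 0, 0, 0, 0, 0.6], [0, 0, 0, 0, 0, 0, 0.5], [0, 0, 0, 0, 0, 0, 0.5], [0, 0, 0.03, 0, 0, 0, 0.5], [0, 0, 0.07, 0, 0, 0, 0.5]]

```text
time_s: 30.2
tcp_pos: [0.54, -0.2439, 0.1138]
ee_rot: [[-1.0, 0.009, -0.007], [0.009, 1.0, 0.001], [0.007, 0.001, -1.0]]
wrist_force: [1.1, -0.7, 0.5]
gripper_width: 0.493
```

Emit:
play_rows:
  commands:
    - [[0, 0.02, 0.04, 0, 0, 0.08, 0.5], [0, 0.06, 0.06, 0, 0, 0.16, 0.5], [0, 0.105, 0.06, 0, 0, 0.24, 0.5], [0, 0.15, 0.06, 0, 0, 0.32, 0.5], [0, 0.195, 0.06, 0, 0, 0.432, 0.5]]

```text
time_s: 30.7
tcp_pos: [0.5415, -0.0479, 0.1756]
ee_rot: [[-0.91, -0.414, -0.0], [-0.414, 0.91, -0.0], [0.0, -0.0, -1.0]]
wrist_force: [0.5, 0.4, -1.3]
gripper_width: 0.5
```

Emit:
play_rows:
  commands:
    - [[0, 0.045, 0, 0, 0, 0, 0.5], [0, 0.09, 0, 0, 0, 0, 0.5], [0, 0.135, 0, 0, 0, 0, 0.5], [0.004, 0.18, 0, 0, 0, 0, 0.5], [0.004, 0.22, 0, 0, 0, 0, 0.5]]

```text
time_s: 31.2
tcp_pos: [0.5459, 0.1726, 0.1753]
ee_rot: [[-0.911, -0.412, -0.0], [-0.412, 0.911, -0.0], [0.0, -0.0, -1.0]]
wrist_force: [1.0, -0.5, 0.1]
gripper_width: 0.496
```

Emit:
play_rows:
  commands:
    - [[0, 0.031, 0, 0, 0, 0, 0.5], [0, 0.031, 0, 0, 0, 0, 0.5], [0, 0.031, 0, 0, 0, 0, 0.5], [0, 0.031, 0, 0, 0, 0, 0.5]]

```text
time_s: 31.6
tcp_pos: [0.5458, 0.2008, 0.1752]
ee_rot: [[-0.912, -0.41, -0.001], [-0.41, 0.912, -0.001], [0.001, -0.0, -1.0]]
wrist_force: [0.1, 1.0, -0.2]
gripper_width: 0.498
```

```bash
python3 look.py 6; python3 - <<'E'
import cv2,numpy as np
im=cv2.imread("pics/top6.png")[185:260,265:365]; cv2.imwrite("pics/c6.png",cv2.resize(im,(600,450),interpolation=cv2.INTER_CUBIC))
P=np.load("top6.npy"); 
for k in range(4):
    x0,y0=.541,-.243+.056*k; q=P[(abs(P[...,0]-x0)<.01)&(abs(P[...,1]-y0)<.01)]; print(k,len(q),np.median(q[:,2]).round(4),np.round([q[:,2].min(),q[:,2].max()],4))
E
```

```text
t 31.6 [0.5458 0.2008 0.1752] jaw 114.23 w 43.3
top 200 [198. 227.] [544.6 202.4  44.5  46.6  22.8] ztop 0.0524 [21. 20. 19.]
side 360 [265. 309.] [545.5 201.6  44.   47.1  22.4] ztop 0.0528 [24.  21.5 23.5]
0 40 0.0518 [0.048  0.0573]
1 39 0.0529 [0.0491 0.0561]
2 37 0.0518 [0.0465 0.0567]
3 41 0.0526 [0.046 0.06 ]
```

View pics/c6.png

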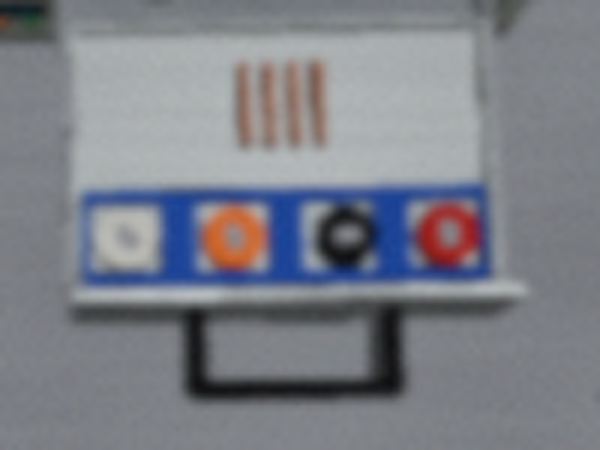

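Emit:
play_rows:
  commands:
    - [[0, 0.001, -0.04, 0, 0, 0, 0.6], [0, 0.001, -0.08, 0, 0, 0, 0.6], [0, 0.001, -0.115, 0, 0, 0, 0.6], [0, 0.001, -0.135, 0, 0, 0, 0.6], [0, 0.001, -0.144, 0, 0, 0, 0.6]]

```text
time_s: 32.2
tcp_pos: [0.545, 0.201, 0.0294]
ee_rot: [[-0.912, -0.41, -0.004], [-0.41, 0.912, -0.002], [0.004, -0.001, -1.0]]
wrist_force: [-0.2, -0.4, 0.0]
gripper_width: 0.399
```

Emit:
play_rows:
  commands:
    - [[0, 0, 0, 0, 0, 0, 0.6], [0, 0, 0, 0, 0, 0, 0.7], [0, 0, 0, 0, 0, 0, 0.9], [0, 0, 0, 0, 0, 0, 1], [0, 0, 0, 0, 0, 0, 1]]

```text
time_s: 32.7
tcp_pos: [0.5465, 0.2031, 0.0325]
ee_rot: [[-0.911, -0.411, 0.002], [-0.411, 0.911, 0.001], [-0.002, 0.0, -1.0]]
wrist_force: [0.8, -1.2, 2.6]
gripper_width: 0.134
```

Emit:
play_rows:
  commands:
    - [[0, 0, 0, 0, 0, 0, 1], [0, 0, 0.01, 0, 0, 0, 1], [0, 0, 0.04, 0, 0, 0, 1], [0, 0, 0.08, 0, 0, 0, 1], [0, 0, 0.12, 0, 0, 0, 1]]

```text
time_s: 33.2
tcp_pos: [0.5454, 0.2025, 0.1527]
ee_rot: [[-0.912, -0.411, -0.002], [-0.411, 0.912, -0.001], [0.002, -0.0, -1.0]]
wrist_force: [1.3, 0.4, -1.1]
gripper_width: 0.13
```

Emit:
play_rows:
  commands:
    - [[0, 0, 0.01, 0, 0, 0, 1], [0, 0, 0.02, 0, 0, 0, 1], [0, 0, 0.02, 0, 0, 0, 1]]

```text
time_s: 33.5
tcp_pos: [0.5459, 0.2029, 0.1721]
ee_rot: [[-0.912, -0.411, 0.0], [-0.411, 0.912, 0.001], [-0.001, 0.0, -1.0]]
wrist_force: [-0.8, -0.4, -1.5]
gripper_width: 0.134
```

```bash
python3 - <<'E'
from h import *
s=r.sense(); print(np.round(s["tcp_pos"],4),np.degrees(np.arctan2(s["ee_rot"][1][1],s["ee_rot"][0][1])).round(2))
c=cap("side"); P=cloud(c); save(c,"side7.png")
x,y,z=P[...,0],P[...,1],P[...,2]
m=(abs(x-.545)<.07)&(abs(y-.2)<.07)&(z>.1)&(z<.3)
k=np.argwhere(m); print(k.min(0),k.max(0))
a=k.mean(0).astype(int); im=c["image"][:,:,::-1][a[0]-50:a[0]+70,a[1]-80:a[1]+80]
cv2.imwrite("pics/c7.png",cv2.resize(im,(640,480),interpolation=cv2.INTER_CUBIC))
E
```

```text
[0.5459 0.2029 0.1721] 114.28
[238 239] [287 279]
```

View pics/c7.png

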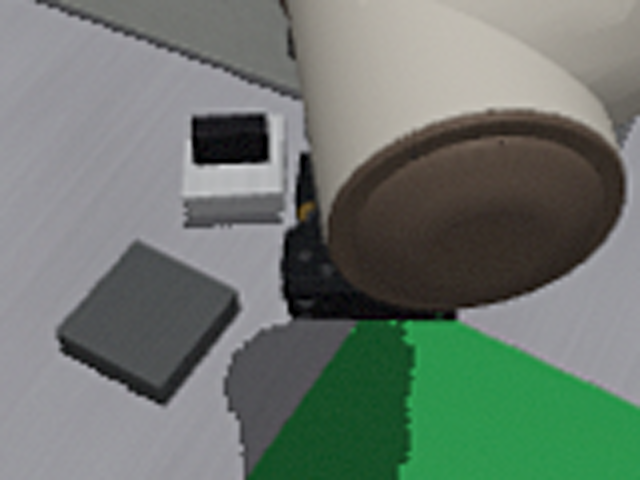

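```bash
cat > fin.py <<'E'
import sys
from h import *
def plane(E,K,u,v,z0):
    d=np.stack([(u-K[0,2])/K[0,0],-(v-K[1,2])/K[1,1],-np.ones_like(u)],-1)@E[:3,:3].T
    return E[:3,3]+d*((z0-E[2,3])/d[...,2])[...,None]
c=cap("top"); K=np.array(c["intrinsics"]);E=np.array(c["extrinsics"]); im=c["image"].astype(float)
save(c,"top_"+sys.argv[1]+".png")
v,u=np.mgrid[190:235,270:355].astype(float); s=im[190:235,270:355]
b=np.clip(s[...,2]-s[...,0]-25,0,None)*(v>214); cop=np.clip(s[...,0]-s[...,2]-12,0,None)*(v<214)*(u>298)*(u<325)
for nm,w,z0 in(("blue",b,.041),("copper",cop,.043)):
    P=plane(E,K,u,v,z0); m=(P[...,:2]*w[...,None]).sum((0,1))/w.sum(); print(nm,(w>0).sum(),m.round(4))
P=plane(E,K,u,v,.043); prof=cop.sum(0); print(np.round(prof[26:58]).astype(int).tolist()); print(P[13,26:58,1].round(4).tolist())
rows=cop.sum(1); print(P[:26,42,0].round(4).tolist(), rows[:26].round().tolist())
E
python3 fin.py a
```

```text
blue 727 [ 0.5416 -0.1595]
copper 167 [ 0.6135 -0.1611]
[0, 0, 0, 0, 0, 0, 0, 0, 14, 340, 229, 14, 19, 308, 272, 24, 18, 273, 295, 45, 14, 268, 324, 29, 0, 0, 0, 0, 0, 0, 0, 0]
[-0.1113, -0.1145, -0.1176, -0.1208, -0.124, -0.1272, -0.1303, -0.1335, -0.1367, -0.1399, -0.143, -0.1462, -0.1494, -0.1526, -0.1557, -0.1589, -0.1621, -0.1652, -0.1684, -0.1716, -0.1748, -0.1779, -0.1811, -0.1843, -0.1875, -0.1906, -0.1938, -0.197, -0.2001, -0.2033, -0.2065, -0.2097]
[0.6512, 0.6479, 0.6446, 0.6413, 0.638, 0.6347, 0.6314, 0.6281, 0.6248, 0.6215, 0.6183, 0.615, 0.6117, 0.6085, 0.6052, 0.602, 0.5987, 0.5955, 0.5922, 0.589, 0.5858, 0.5825, 0.5793, 0.5761, 0.5728, 0.5696] [0.0, 0.0, 0.0, 0.0, 0.0, 51.0, 164.0, 194.0, 198.0, 218.0, 218.0, 222.0, 216.0, 207.0, 194.0, 190.0, 193.0, 160.0, 61.0, 0.0, 0.0, 0.0, 0.0, 0.0, 0.0, 0.0]
```

Emit:
play_rows:
  commands:
    - [[0.01, -0.04, 0, 0, 0, -0.08, 1], [0.02, -0.08, 0, 0, 0, -0.16, 1], [0.03, -0.12, 0, 0, 0, -0.24, 1], [0.04, -0.16, 0, 0, 0, -0.32, 1], [0.05, -0.2, 0, 0, 0, -0.4, 1]]

```text
time_s: 34.1
tcp_pos: [0.5953, 0.0011, 0.1694]
ee_rot: [[-1.0, -0.021, -0.004], [-0.021, 1.0, -0.001], [0.004, -0.001, -1.0]]
wrist_force: [1.4, -0.4, -1.2]
gripper_width: 0.135
```

Emit:
play_rows:
  commands:
    - [[0.007, -0.045, 0, 0, 0, -0.0325, 1], [0.012, -0.085, 0, 0, 0, -0.0325, 1], [0.017, -0.12, 0, 0, 0, -0.0325, 1], [0.017, -0.15, 0, 0, 0, -0.0325, 1], [0.017, -0.163, 0, 0, 0, -0.0325, 1]]

```text
time_s: 34.6
tcp_pos: [0.6118, -0.1627, 0.169]
ee_rot: [[-1.0, 0.012, -0.005], [0.012, 1.0, 0.0], [0.005, 0.0, -1.0]]
wrist_force: [0.3, 0.7, -2.4]
gripper_width: 0.136
```

Emit:
play_rows:
  commands:
    - [[0, 0, -0.02, 0, 0, 0, 1], [0, 0, -0.05, 0, 0, 0, 1], [0, 0, -0.07, 0, 0, 0, 1], [0, 0, -0.08, 0, 0, 0, 1], [0, 0, -0.08, 0, 0, 0, 1]]

```text
time_s: 35.1
tcp_pos: [0.6117, -0.1597, 0.0891]
ee_rot: [[-1.0, 0.008, -0.005], [0.008, 1.0, 0.0], [0.005, 0.0, -1.0]]
wrist_force: [-0.4, -0.3, -0.7]
gripper_width: 0.135
```

Emit:
play_rows:
  commands:
    - [[0, 0, 0, 0, 0, 0, 1], [0, 0, 0, 0, 0, 0, 1], [0, 0, 0, 0, 0, 0, 1]]

```text
time_s: 35.4
tcp_pos: [0.6138, -0.1601, 0.0928]
ee_rot: [[-1.0, 0.008, 0.002], [0.008, 1.0, -0.0], [-0.002, -0.0, -1.0]]
wrist_force: [0.3, -0.3, -1.2]
gripper_width: 0.135
```

```bash
python3 - <<'E'
from h import *
s=r.sense(); print(np.round(s["tcp_pos"],4),np.degrees(np.arctan2(s["ee_rot"][1][1],s["ee_rot"][0][1])).round(2))
o=[]
for n,b in(("top",(265,180,100,75)),("side",(240,160,100,75))):
    c=cap(n); save(c,n+"8.png"); a,t,w,h=b; o.append(cv2.resize(c["image"][t:t+h,a:a+w,::-1],(400,300),interpolation=cv2.INTER_CUBIC))
cv2.imwrite("pics/c8.png",np.hstack(o))
E
```

```text
[ 0.6138 -0.1601  0.0928] 89.51
```

View pics/c8.png

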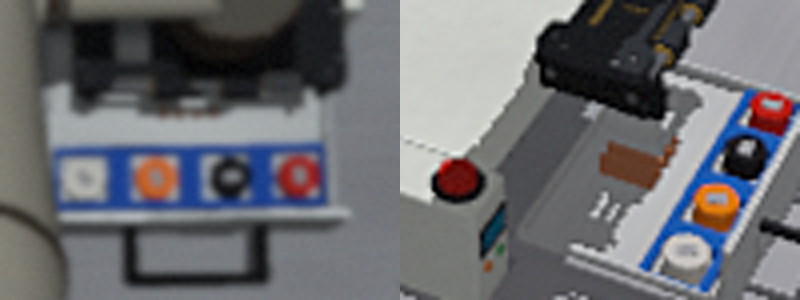

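Emit:
play_rows:
  commands:
    - [[-0.0005, 0, -0.004, 0, 0, 0, 1], [-0.0005, 0, -0.008, 0, 0, 0, 1], [-0.0005, 0, -0.012, 0, 0, 0, 1], [-0.0005, 0, -0.014, 0, 0, 0, 1], [-0.0005, 0, -0.014, 0, 0, 0, 1]]

```text
time_s: 36.0
tcp_pos: [0.6122, -0.1602, 0.0769]
ee_rot: [[-1.0, 0.009, -0.001], [0.009, 1.0, 0.0], [0.001, 0.0, -1.0]]
wrist_force: [-1.0, -0.1, -1.6]
gripper_width: 0.135
```

Emit:
play_rows:
  commands:
    - [[0, 0, -0.001, 0, 0, 0, 1], [0, 0, -0.002, 0, 0, 0, 1], [0, 0, -0.002, 0, 0, 0, 1]]

```text
time_s: 36.3
tcp_pos: [0.6125, -0.1602, 0.0755]
ee_rot: [[-1.0, 0.009, -0.0], [0.009, 1.0, 0.0], [0.0, 0.0, -1.0]]
wrist_force: [1.0, -0.2, -1.3]
gripper_width: 0.136
```

Emit:
play_rows:
  commands:
    - [[0, 0, -0.003, 0, 0, 0, 1], [0, 0, -0.006, 0, 0, 0, 1], [0, 0, -0.009, 0, 0, 0, 1], [0, 0, -0.01, 0, 0, 0, 1], [0, 0, -0.01, 0, 0, 0, 1]]

```text
time_s: 36.8
tcp_pos: [0.6123, -0.1602, 0.0652]
ee_rot: [[-1.0, 0.009, -0.001], [0.009, 1.0, 0.0], [0.001, 0.0, -1.0]]
wrist_force: [0.1, -0.6, -0.9]
gripper_width: 0.138
```

Emit:
play_rows:
  commands:
    - [[0, 0, -0.001, 0, 0, 0, 1], [0, 0, -0.002, 0, 0, 0, 1], [0, 0, -0.002, 0, 0, 0, 1]]

```text
time_s: 37.1
tcp_pos: [0.6126, -0.1602, 0.0637]
ee_rot: [[-1.0, 0.009, 0.0], [0.009, 1.0, -0.0], [-0.0, -0.0, -1.0]]
wrist_force: [-1.1, -1.4, -1.0]
gripper_width: 0.137
```

Emit:
play_rows:
  commands:
    - [[0, 0, -0.001, 0, 0, 0, 1], [0, 0, -0.001, 0, 0, 0, 0.9], [0, 0, -0.001, 0, 0, 0, 0.8], [0, 0, -0.001, 0, 0, 0, 0.7], [0, 0, -0.001, 0, 0, 0, 0.7]]

```text
time_s: 37.6
tcp_pos: [0.6125, -0.1602, 0.0623]
ee_rot: [[-1.0, 0.009, -0.0], [0.009, 1.0, 0.0], [0.0, 0.0, -1.0]]
wrist_force: [-0.4, -0.4, -0.4]
gripper_width: 0.271
```

Emit:
play_rows:
  commands:
    - [[0, 0, 0.02, 0, 0, 0, 0.7], [0, 0, 0.05, 0, 0, 0, 0.7], [0, 0, 0.09, 0, 0, 0, 0.7], [0, 0, 0.12, 0, 0, 0, 0.8], [0, 0, 0.15, 0, 0, 0, 1]]

```text
time_s: 38.1
tcp_pos: [0.6125, -0.1602, 0.2139]
ee_rot: [[-1.0, 0.009, 0.001], [0.009, 1.0, 0.0], [-0.001, 0.0, -1.0]]
wrist_force: [1.3, 0.7, -0.6]
gripper_width: 0.191
```

Emit:
play_rows:
  commands:
    - [[0.02, 0.04, 0, 0, 0, 0, 1], [0.04, 0.08, 0, 0, 0, 0, 1], [0.06, 0.12, 0, 0, 0, 0, 1], [0.072, 0.141, 0, 0, 0, 0, 1], [0.072, 0.141, 0, 0, 0, 0, 1]]

```text
time_s: 38.6
tcp_pos: [0.6857, -0.0159, 0.2113]
ee_rot: [[-1.0, 0.005, -0.0], [0.005, 1.0, 0.0], [0.0, 0.0, -1.0]]
wrist_force: [0.9, -0.7, -0.9]
gripper_width: 0.005
```

```bash
python3 - <<'E'
from h import *
s=r.sense(); print(s["time_s"],np.round(s["tcp_pos"],4))
o=[]
for n,b in(("top",(265,180,100,75)),("side",(240,160,100,75))):
    c=cap(n); save(c,n+"9.png"); P=cloud(c); a,t,w,h=b; o.append(cv2.resize(c["image"][t:t+h,a:a+w,::-1],(400,300),interpolation=cv2.INTER_CUBIC))
    x,y,z=P[...,0],P[...,1],P[...,2]
    m=(abs(x-.612)<.03)&(abs(y+.16)<.03)&(z>.048)&(z<.1)
    t=m&(z>.072); print(n,m.sum(),rect(P,m),"bar",t.sum(),np.nanmedian(z[t]) if t.any() else 0,"plate",np.median(z[m&(z<.068)]),rect(P,t) if t.any() else 0)
    b2=(abs(x-.684)<.03)&(abs(y+.019)<.03)&(z>.112)&(z<.13); print("button",b2.sum(),P[b2].mean(0) if b2.any() else 0)
cv2.imwrite("pics/c9.png",np.hstack(o))
E
```

```text
38.6 [ 0.6857 -0.0159  0.2113]
top 208 [ 609.9 -158.1   44.8   44.6   89.8] bar 46 0.07765017753971881 plate 0.055923309558105205 [ 609.  -158.8   12.    33.8   89.9]
button 55 [ 0.68398169 -0.01953826  0.11656146]
side 220 [ 611.1 -159.4   50.7   45.6   86.4] bar 55 0.07987496691442353 plate 0.057854453049746124 [ 611.3 -158.9   13.5   34.7   84.6]
button 68 [ 0.68451478 -0.01775441  0.11854932]
```

View pics/c9.png

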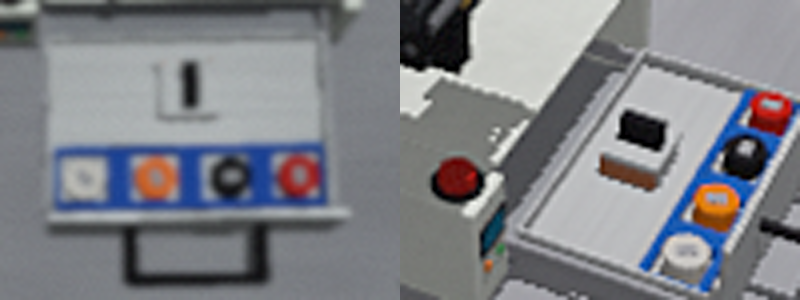

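Emit:
play_rows:
  commands:
    - [[0, 0, -0.03, 0, 0, 0, 1], [0, 0, -0.06, 0, 0, 0, 1], [0, 0, -0.08, 0, 0, 0, 1], [0, 0, -0.088, 0, 0, 0, 1], [0, 0, -0.09, 0, 0, 0, 1]]

```text
time_s: 39.2
tcp_pos: [0.6839, -0.0203, 0.1219]
ee_rot: [[-1.0, 0.01, -0.002], [0.01, 1.0, -0.001], [0.002, -0.001, -1.0]]
wrist_force: [1.0, -0.1, 1.2]
gripper_width: 0.005
```

Emit:
play_rows:
  commands:
    - [[0, 0, -0.003, 0, 0, 0, 1], [0, 0, -0.006, 0, 0, 0, 1], [0, 0, -0.009, 0, 0, 0, 1], [0, 0, -0.01, 0, 0, 0, 1], [0, 0, -0.01, 0, 0, 0, 1]]

```text
time_s: 39.7
tcp_pos: [0.6855, -0.0195, 0.1139]
ee_rot: [[-1.0, 0.008, 0.003], [0.008, 1.0, -0.0], [-0.003, -0.0, -1.0]]
wrist_force: [0.6, -1.7, 4.8]
gripper_width: 0.01
```

Emit:
play_rows:
  commands:
    - [[0, 0, -0.001, 0, 0, 0, 1], [0, 0, -0.001, 0, 0, 0, 1], [0, 0, -0.001, 0, 0, 0, 1], [0, 0, -0.001, 0, 0, 0, 1], [0, 0, -0.001, 0, 0, 0, 1]]

```text
time_s: 40.2
tcp_pos: [0.6854, -0.0194, 0.1121]
ee_rot: [[-1.0, 0.008, 0.002], [0.008, 1.0, -0.0], [-0.002, -0.0, -1.0]]
wrist_force: [2.2, -3.5, 5.4]
gripper_width: 0.003
```

Emit:
play_rows:
  commands:
    - [[0, 0, 0, 0, 0, 0, 1], [0, 0, 0, 0, 0, 0, 1], [0, 0, 0.03, 0, 0, 0, 1], [0, 0, 0.06, 0, 0, 0, 1], [0, 0, 0.1, 0, 0, 0, 1]]

```text
time_s: 40.7
tcp_pos: [0.682, -0.0183, 0.2085]
ee_rot: [[-1.0, 0.009, -0.009], [0.009, 1.0, 0.001], [0.009, 0.001, -1.0]]
wrist_force: [0.8, 0.1, 0.4]
gripper_width: 0.006
```

Emit:
play_rows:
  commands:
    - [[-0.035, -0.028, 0, 0, 0, 0, 1], [-0.07, -0.056, 0, 0, 0, 0, 1], [-0.105, -0.084, 0, 0, 0, 0, 1], [-0.14, -0.112, 0, 0, 0, 0, 1], [-0.165, -0.14, 0, 0, 0, 0, 1]]

```text
time_s: 41.2
tcp_pos: [0.5158, -0.1589, 0.2098]
ee_rot: [[-1.0, 0.009, -0.005], [0.009, 1.0, 0.003], [0.005, 0.002, -1.0]]
wrist_force: [0.5, -0.6, 0.5]
gripper_width: 0.004
```

Emit:
play_rows:
  commands:
    - [[0, 0, 0, 0, 0, 0, 1], [0, 0, 0, 0, 0, 0, 1], [0, 0, 0, 0, 0, 0, 1], [0, 0, 0, 0, 0, 0, 1], [0, 0, 0, 0, 0, 0, 1]]

```text
time_s: 41.7
tcp_pos: [0.52, -0.1584, 0.211]
ee_rot: [[-1.0, 0.008, -0.001], [0.008, 1.0, 0.0], [0.001, 0.0, -1.0]]
wrist_force: [0.5, 0.7, -0.3]
gripper_width: 0.005
```

Emit:
play_rows:
  commands:
    - [[0, 0, 0, 0, 0, 0, 1], [0, 0, 0, 0, 0, 0, 1], [0, 0, 0, 0, 0, 0, 1], [0, 0, 0, 0, 0, 0, 1], [0, 0, 0, 0, 0, 0, 1]]

```text
time_s: 42.2
tcp_pos: [0.5195, -0.1592, 0.2116]
ee_rot: [[-1.0, 0.009, 0.0], [0.009, 1.0, 0.0], [-0.0, 0.0, -1.0]]
wrist_force: [-0.3, -0.7, 0.3]
gripper_width: 0.007
```

```bash
python3 - <<'E'
from h import *
s=r.sense(); print(s["time_s"],np.round(s["tcp_pos"],4))
o=[]
for n,b in(("top",(245,150,140,105)),("side",(220,130,140,105))):
    c=cap(n); save(c,n+"10.png"); P=cloud(c); a,t,w,h=b; o.append(cv2.resize(c["image"][t:t+h,a:a+w,::-1],(400,300),interpolation=cv2.INTER_CUBIC))
    x,y,z=P[...,0],P[...,1],P[...,2]
    m=(x<.655)&(x>.43)&(y>-.23)&(y<-.09)&(z>.06)&(z<.0725); print(n,m.sum(),rect(P,m) if m.sum()>5 else 0)
cv2.imwrite("pics/c10.png",np.hstack(o))
E
```

```text
42.2 [ 0.5195 -0.1592  0.2116]
top 0 0
side 223 [ 600.8 -157.7  135.9   49.2   89.4]
```

View pics/c10.png

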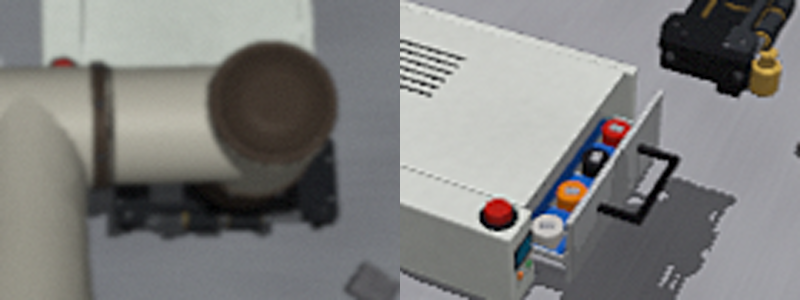

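Emit:
play_rows:
  commands:
    - [[-0.01, 0, -0.03, 0, 0, 0, 1], [-0.01, 0, -0.07, 0, 0, 0, 1], [-0.01, 0, -0.11, 0, 0, 0, 1], [-0.01, 0, -0.14, 0, 0, 0, 1], [-0.01, 0, -0.157, 0, 0, 0, 1]]

```text
time_s: 42.8
tcp_pos: [0.5079, -0.1591, 0.052]
ee_rot: [[-1.0, 0.009, -0.004], [0.009, 1.0, 0.0], [0.004, 0.0, -1.0]]
wrist_force: [-0.7, 1.0, -0.3]
gripper_width: 0.008
```

Emit:
play_rows:
  commands:
    - [[0, 0, 0, 0, 0, 0, 1], [0, 0, 0, 0, 0, 0, 1], [0, 0, 0, 0, 0, 0, 1], [0.01, 0, 0, 0, 0, 0, 1], [0.02, 0, 0, 0, 0, 0, 1]]

```text
time_s: 43.3
tcp_pos: [0.5311, -0.1593, 0.0559]
ee_rot: [[-1.0, 0.008, 0.003], [0.008, 1.0, -0.0], [-0.003, -0.0, -1.0]]
wrist_force: [-0.2, -0.2, 0.5]
gripper_width: 0.004
```

Emit:
play_rows:
  commands:
    - [[0.01, 0, 0, 0, 0, 0, 1], [0.02, 0, 0, 0, 0, 0, 1], [0.03, 0, 0, 0, 0, 0, 1], [0.04, 0, 0, 0, 0, 0, 1], [0.045, 0, 0, 0, 0, 0, 1]]

```text
time_s: 43.8
tcp_pos: [0.5751, -0.1592, 0.0541]
ee_rot: [[-1.0, 0.009, -0.001], [0.009, 1.0, -0.0], [0.001, -0.0, -1.0]]
wrist_force: [-0.4, -0.5, 1.6]
gripper_width: 0.002
```

Emit:
play_rows:
  commands:
    - [[0.004, 0, 0, 0, 0, 0, 1], [0.008, 0, 0, 0, 0, 0, 1], [0.012, 0, 0, 0, 0, 0, 1], [0.016, 0, 0, 0, 0, 0, 1], [0.02, 0, 0, 0, 0, 0, 1]]

```text
time_s: 44.3
tcp_pos: [0.5942, -0.1593, 0.0543]
ee_rot: [[-1.0, 0.009, -0.001], [0.009, 1.0, 0.0], [0.001, 0.0, -1.0]]
wrist_force: [-1.8, -0.5, -1.6]
gripper_width: 0.005
```

Pushing; continue until the end stop shows in the force.

Emit:
play_rows:
  commands:
    - [[0.002, 0, 0, 0, 0, 0, 1], [0.004, 0, 0, 0, 0, 0, 1], [0.006, 0, 0, 0, 0, 0, 1], [0.007, 0, 0, 0, 0, 0, 1], [0.007, 0, 0, 0, 0, 0, 1]]

```text
time_s: 44.8
tcp_pos: [0.602, -0.1591, 0.0547]
ee_rot: [[-1.0, 0.009, 0.001], [0.009, 1.0, -0.0], [-0.001, -0.0, -1.0]]
wrist_force: [0.3, 0.9, 0.4]
gripper_width: 0.005
```

Emit:
play_rows:
  commands:
    - [[0.001, 0, 0, 0, 0, 0, 1], [0.002, 0, 0, 0, 0, 0, 1], [0.003, 0, 0, 0, 0, 0, 1], [0.003, 0, 0, 0, 0, 0, 1]]

```text
time_s: 45.2
tcp_pos: [0.603, -0.1592, 0.0546]
ee_rot: [[-1.0, 0.009, -0.003], [0.009, 1.0, 0.0], [0.003, 0.0, -1.0]]
wrist_force: [-4.8, 0.8, 3.0]
gripper_width: 0.002
```

Emit:
play_rows:
  commands:
    - [[0.001, 0, 0, 0, 0, 0, 1], [0.002, 0, 0, 0, 0, 0, 1], [0.002, 0, 0, 0, 0, 0, 1]]

```text
time_s: 45.5
tcp_pos: [0.6031, -0.1592, 0.0545]
ee_rot: [[-1.0, 0.009, -0.008], [0.009, 1.0, 0.0], [0.008, 0.0, -1.0]]
wrist_force: [-7.6, 1.1, 6.3]
gripper_width: 0.0
```

Emit:
play_rows:
  commands:
    - [[-0.01, 0, 0, 0, 0, 0, 1], [-0.04, 0, 0, 0, 0, 0, 1], [-0.08, 0, 0, 0, 0, 0, 1], [-0.11, 0, 0.03, 0, 0, 0, 1], [-0.13, 0, 0.07, 0, 0, 0, 1]]

```text
time_s: 46.0
tcp_pos: [0.4735, -0.159, 0.1236]
ee_rot: [[-1.0, 0.009, -0.004], [0.009, 1.0, 0.0], [0.004, 0.0, -1.0]]
wrist_force: [0.7, -0.3, 1.4]
gripper_width: 0.005
```

Emit:
play_rows:
  commands:
    - [[0, 0.03, 0.03, 0, 0, 0, 1], [0, 0.07, 0.06, 0, 0, 0, 1], [0, 0.115, 0.08, 0, 0, 0, 1], [0, 0.16, 0.08, 0, 0, 0, 1], [0, 0.205, 0.08, 0, 0, 0, 1]]

```text
time_s: 46.5
tcp_pos: [0.4775, 0.0481, 0.2063]
ee_rot: [[-1.0, 0.009, 0.006], [0.009, 1.0, 0.003], [-0.006, 0.003, -1.0]]
wrist_force: [0.7, 0.8, -0.3]
gripper_width: 0.007
```

Emit:
play_rows:
  commands:
    - [[-0.01, 0.045, 0, 0, 0, 0, 1], [-0.02, 0.09, 0, 0, 0, 0, 1], [-0.02, 0.13, 0, 0, 0, 0, 1], [-0.02, 0.17, 0, 0, 0, 0, 1], [-0.02, 0.2, 0, 0, 0, 0, 1]]

```text
time_s: 47.0
tcp_pos: [0.4569, 0.2489, 0.2052]
ee_rot: [[-1.0, 0.007, 0.003], [0.007, 1.0, 0.003], [-0.003, 0.003, -1.0]]
wrist_force: [-0.6, 0.1, 1.3]
gripper_width: 0.005
```

```bash
python3 - <<'E'
from h import *
s=r.sense(); print(s["time_s"],np.round(s["tcp_pos"],4),s["wrist_force"])
o=[]
for n,b in(("top",(225,80,200,150)),("side",(220,130,140,105))):
    c=cap(n); save(c,n+"11.png"); P=cloud(c); a,t,w,h=b; o.append(cv2.resize(c["image"][t:t+h,a:a+w,::-1],(400,300),interpolation=cv2.INTER_CUBIC))
    x,y,z=P[...,0],P[...,1],P[...,2]
    m=(x<.655)&(x>.43)&(y>-.25)&(y<-.02)&(z>.06)&(z<.0725); print(n,m.sum(),rect(P,m),x[m].min())
cv2.imwrite("pics/c11.png",np.hstack(o))
P0=np.load("side0.npy"); 
E
```

```text
47.0 [0.4569 0.2489 0.2052] [-0.61447359  0.11419148  1.27431698]
top 182 [ 6.329e+02 -1.594e+02  4.050e+01  1.100e+02  4.000e-01] 0.6127092903557506Traceback (most recent call last):
  File "<stdin>", line 7, in <module>
    return umr_minimum(a, axis, None, out, keepdims, initial, where)
ValueError: zero-size array to reduction operation minimum which has no identity
```

```bash
python3 - <<'E'
import cv2,numpy as np
a=cv2.imread("pics/top0.png",0).astype(float);b=cv2.imread("pics/top11.png",0).astype(float)
for n,i in(("start",a),("now",b)): print(n,i[180:206,306:318].mean(1).round().astype(int).tolist())
im=cv2.imread("pics/top11.png")[80:230,180:430]; cv2.imwrite("pics/c11.png",cv2.resize(im,(750,450),interpolation=cv2.INTER_CUBIC))
E
```

```text
start [81, 74, 120, 146, 116, 78, 69, 69, 69, 68, 74, 91, 113, 122, 124, 125, 124, 110, 73, 35, 20, 30, 48, 75, 107, 123]
now [91, 117, 142, 115, 79, 70, 69, 68, 68, 67, 82, 108, 122, 124, 125, 125, 111, 76, 36, 18, 31, 58, 88, 114, 123, 124]
```

View pics/c11.png

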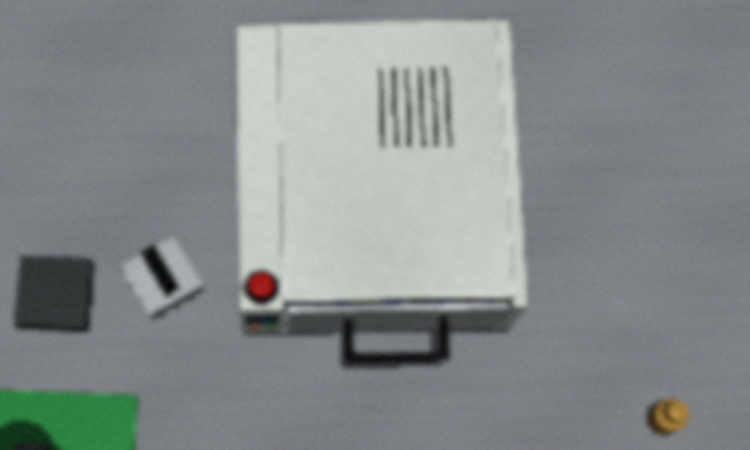

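```bash
python3 -c "
from h import *
print(r.finish_job(), r.sense()['time_s'])"
```

```text
the job is handed in; nothing more can be done
the job is handed in; nothing more can be done
```

The job is done and handed in at about 47 s of the 210 s allowed. I pulled the tray out until it locked, loaded it, pressed the red release button, and pushed the tray home by its handle.

- **Mounts:** All four were present. From left to right the pockets hold white, orange, black and red. They lie face up, with tops between 51.8 and 52.9 mm on the top camera, which reads 1–2 mm low, so they lie level.
- **Cold block:** I used the smaller non-pink block, the one on the mat. Its fins went down with no contact force. The top of its grip bar measured 78 mm (top camera) and 80 mm (side camera), against 80 mm when fully seated.
- **Tray:** It ran in by itself after the button was held down 7 mm. I pushed until the end stop showed about 8 N. The top view then has the handle one pixel (about 3 mm) further in than at the start, with the panel flush.
- **Not checked at the end:** In the last side picture no handle points were found, so the closed position rests on the top view and the push force. I could not see the mounts and block again once the tray was shut.
- **Left alone:** I did not touch the weight, brush or plates. I saw no sign of anything being knocked aside during the run.

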